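Refill, tamp and lock a desiccant cassette

ROBOT

A 6-joint arm with a two-finger parallel gripper is mounted at the origin on the work surface; the furniture and walls round the work are solid. World frame = base frame: x ahead of the robot, y to its left, z up, the work surface at z = 0. Lengths are in mm, angles in rad, forces in N, time in s.
With the tool pointing down it reaches from about 250 to 725 mm from the base axis. Payload 9.7 kg.
Tool frame: the origin (TCP) lies midway between the tips of the shut fingers; the grasp point (between the pads) lies 19 mm behind it; y points along the fingers, x is the direction in which the jaws open and shut, and the axes are right-handed (so a half turn about y gives the same grasp; the last joint's range is limited). The gripper opens to 85 mm and grips with 20 to 120 N. Pads are 22 mm wide; open, the fingers measure 114 mm over their backs; the gripper's body (76 mm by 85 mm) begins 54 mm behind the grasp point. The pads swing forward as they close: fully open they stand 13 mm farther back than shut.
Start: joints at [1.119, 0.087, 0.176, 1.66, 0, 1.571], TCP at [240.119, 494.813, 231.284] pointing down, gripper open.
Joint ranges: [-3.13, 3.13], [-0.85, 1.81], [-1.15, 1.24], [-2.2, 2.28], [-1.44, 1.52], [-3.14, 3.14]. Speed limits (rad/s): [2.22, 2.22, 2.57, 3.14, 3.14, 3.14].

INTERFACE

Orientations are given as a rotation vector (axis times angle).
In Python, from bench import env, get_image, camera_params gives the robot as it stands.
- The arm moves only by the shell command python3 -m handwheel 'ROWS' [FORCE]. ROWS is JSON, a list of rows, each a list of 3 entries, a list of its own where there are three numbers: the finger opening in mm, from 0 to 85.4, then the shift along the world's x, y, z in units of 25 mm (1.0 is 25 mm), then the turn about the world's z in units of 8 degrees (1.0 is 8 degrees). A call has 1 to 5 rows; each row is the pose to reach, as a shift and turn from the pose commanded when the call began; what a row does not reach only later rows make up. A row lasts 1/10 s, in which the tool goes at most 50 mm and 8.59 degrees, less where a joint would pass 70% of its speed; a pose out of reach is approached as far as the arm can. A call with a gripper value outside its range is refused whole. The fingers move at their own pace and stop on an object; FORCE is the grip in N (left out, the last holds). Time passes only in rows, so rows that repeat a pose let the fingers close. It gives the time, the measured TCP pose, the force and the opening at its end, in the units of the state.
- env.sense(): the state, without advancing time (a new reading comes with each control period).
- get_image(name): name is "side" or "top"; returns the picture (400x640x3 uint8, red, green, blue); there is no depth.
- camera_params(name): a dict with "fx", "fy", "cx", "cy" (pixels), "R" (3x3) and "t" (3): a world point X has camera coordinates R X + t. Camera axes: x right, y down, z forward; pixel columns grow to the right and rows downward; lengths in mm; the calibration is good to about 2 mm. A picture is of the moment at which its call begins. camera_params takes no time and is no camera call.
- env.sign_off(): hands the job in, once; it reports no verdict.
The state is a dict: "time": time; "joint_positions": joint angles; "dq": joint speeds; "effort": joint torques, N m; "ee_pos": TCP position; "tool_rot": TCP orientation; "ft_force": force on the tool from outside, world axes, zero at the start; "torque": the same for the moment, N m; "finger_gap": finger opening in mm.
Only numpy, scipy, OpenCV 4.12 (cv2) and the standard library are available. Lean on these libraries where they do the work, as an engineer would, in place of code of your own. Each camera call takes 0.05 s, during which the arm holds its last target.

TASK

Put every fresh lump from the mat into the desiccant cassette's bin, then press the heap down level with the tamper until all the lumps lie in one layer below the rim. Next slide the cover plate along its deck until the tongue sticks well out over the deck's edge, lift it by the tongue, lay it flat on the bin with the tongue out over the front ledge, and slide the bolt across the tongue fully home into its keeper. Stand the tamper back upright on the bench, clear of the cassette, and leave the petri dish and the tape roll where they are.

Things in the scene. Friction and masses are not known exactly. Their poses are not given: they have to be found in the camera images.
- cassette: Fixed aluminium cassette. Origin: on the bench under the bin's centre; z up; -x is its front (toward the robot). The bin is open on top, inside 60 mm along x by 80 mm along y, floor 16 mm and rim 40 mm above the bench (24 mm deep), walls 5 mm. In front a ledge, x -35 to -66 mm, y -45 to +61 mm, top 36 mm above the bench, carries the bolt's barrel and keeper.
- bin_floor (a point): Centre of the bin's inner floor, 16 mm above the bench; axes as the cassette.
- bin_rim (a point): Centre of the bin's mouth, level with the rim, 40 mm above the bench; axes as the cassette. On the ledge stand the bolt's barrel (cassette y +18 to +60 mm, top 51 mm above the bench) and the keeper, a staple (y -26 to -36 mm, top 61 mm); the gap between them is for the cover's tongue.
- bolt (a joint): Travel of the steel bolt (11 mm round bar, axis 51.5 mm above the bench, at cassette x -53 mm): 0 = drawn back in the barrel, 0.056 m = fully home in the keeper. It slides toward cassette -y, about 1.2 N friction, and stays where left; home, it passes 2 mm above a cover tongue that lies flat.
- bolt_knob (a point): Upright dark grip on the bolt, 14 mm along cassette x, 10 mm along y, from the bar (55 mm) up to 83 mm above the bench; point: 74 mm above the bench, on its axis. It moves with the bolt, from cassette y +50 mm (drawn back) to y -6 mm (home).
- deck: Fixed grey deck, 140 mm along x by 110 mm along y, top 30 mm above the bench; origin under its centre, on the bench. Front edge at x -70 mm, facing the cassette. Side rails 7 mm higher (97 mm between) guide the cover. A slot 56 mm wide, its floor 10 mm above the bench, runs in from the rear (+x) end to x +8 mm: fingertips go down there behind the cover's rear edge and push it toward -x.
- deck_edge (a point): Middle of the deck's front edge, at the top, 30 mm above the bench; axes as the deck.
- cover: Steel cover plate 4 mm thick, 74 mm (x) by 94 mm (y), 90 g, with a tongue 28 mm wide in the middle of its -x side, reaching to x -97 mm. Starts on the deck between the rails, tongue end about 5 mm behind the front edge, rear edge (x +37 mm) over the slot. Origin: underside, centre of the 74 x 94 part.
- cover_mid (a point): Centre of the 74 x 94 mm part of the cover, half-way through its 4 mm; axes as the cover.
- cover_tongue (a point): Point on the tongue where to grip it across its 28 mm width: 84 mm from cover_mid along cover -x (13 mm from the tongue's end), half-way through the thickness.
- tamper: Loose tamper, 250 g: flat steel foot 46 mm (x) by 66 mm (y) by 12 mm thick, a stem, and a wooden grip block 24 mm (x) by 32 mm (y), 50 to 100 mm above the underside. Origin: centre of the foot's underside. Starts standing upright on the bench; its foot fits the bin with the long side along the bin's y; presses of 15 to 25 N, repeated a few mm to the side, level the heap.
- tamper_grip (a point): Centre of the tamper's grip block, 75 mm above the foot's underside.
- mat: Fixed black mat 90 x 110 mm, 3 mm thick; the fresh lumps stand on it in two rows along its y, 48 mm apart, with 32 mm between the lumps of a row. Origin under its centre.
- petri_dish: Closed petri dish, 54 mm across, 14 mm high, standing by; leave it alone.
- tape_roll: Tape roll, about 104 mm across, 25 mm high, standing by; leave it alone.
- lump1_mid (a point): A fresh lump: round-edged white ceramic drying lump, a nearly round barrel 18 mm across and 18 mm high with 7 mm flats, glazed (friction about 0.35), 12 g; point: its centre. Starts on the mat; some of the five may be absent.
- lump2_mid (a point): A fresh lump: round-edged white ceramic drying lump, a nearly round barrel 18 mm across and 18 mm high with 7 mm flats, glazed (friction about 0.35), 12 g; point: its centre. Starts on the mat; some of the five may be absent.
- lump3_mid (a point): A fresh lump: round-edged white ceramic drying lump, a nearly round barrel 18 mm across and 18 mm high with 7 mm flats, glazed (friction about 0.35), 12 g; point: its centre. Starts on the mat; some of the five may be absent.
- lump4_mid (a point): A fresh lump: round-edged white ceramic drying lump, a nearly round barrel 18 mm across and 18 mm high with 7 mm flats, glazed (friction about 0.35), 12 g; point: its centre. Starts on the mat; some of the five may be absent.
- lump5_mid (a point): A fresh lump: round-edged white ceramic drying lump, a nearly round barrel 18 mm across and 18 mm high with 7 mm flats, glazed (friction about 0.35), 12 g; point: its centre. Starts on the mat; some of the five may be absent.
- old1_mid (a point): A lump already in the bin at the start, heaped against its wall: round-edged white ceramic drying lump, a nearly round barrel 18 mm across and 18 mm high with 7 mm flats, glazed (friction about 0.35), 12 g; point: its centre. 
- old2_mid (a point): A lump already in the bin at the start, heaped against its wall: round-edged white ceramic drying lump, a nearly round barrel 18 mm across and 18 mm high with 7 mm flats, glazed (friction about 0.35), 12 g; point: its centre. 
- old3_mid (a point): A lump already in the bin at the start, heaped against its wall: round-edged white ceramic drying lump, a nearly round barrel 18 mm across and 18 mm high with 7 mm flats, glazed (friction about 0.35), 12 g; point: its centre. 
- old4_mid (a point): A lump already in the bin at the start, heaped against its wall: round-edged white ceramic drying lump, a nearly round barrel 18 mm across and 18 mm high with 7 mm flats, glazed (friction about 0.35), 12 g; point: its centre. 
Things that resemble listed ones, but are neither listed nor needed, are in the scene too. What is shaped like the tamper but red or yellow is not meant.

How it is judged (in metres and radians):
On the way, in this order (a step that is already met when the one before it is completed fails the run):
1. every fresh lump is in the cassette's bin (x of lump1_mid in the frame of bin_floor between -0.032 and 0.032 m and y of lump1_mid in the frame of bin_floor between -0.042 and 0.042 m and z of lump1_mid in the frame of bin_floor between -0.005 and 0.06 m and x of lump2_mid in the frame of bin_floor between -0.032 and 0.032 m and y of lump2_mid in the frame of bin_floor between -0.042 and 0.042 m and z of lump2_mid in the frame of bin_floor between -0.005 and 0.06 m and x of lump3_mid in the frame of bin_floor between -0.032 and 0.032 m and y of lump3_mid in the frame of bin_floor between -0.042 and 0.042 m and z of lump3_mid in the frame of bin_floor between -0.005 and 0.06 m and x of lump4_mid in the frame of bin_floor between -0.032 and 0.032 m and y of lump4_mid in the frame of bin_floor between -0.042 and 0.042 m and z of lump4_mid in the frame of bin_floor between -0.005 and 0.06 m and x of lump5_mid in the frame of bin_floor between -0.032 and 0.032 m and y of lump5_mid in the frame of bin_floor between -0.042 and 0.042 m and z of lump5_mid in the frame of bin_floor between -0.005 and 0.06 m and x of old1_mid in the frame of bin_floor between -0.032 and 0.032 m and y of old1_mid in the frame of bin_floor between -0.042 and 0.042 m and z of old1_mid in the frame of bin_floor between -0.005 and 0.06 m and x of old2_mid in the frame of bin_floor between -0.032 and 0.032 m and y of old2_mid in the frame of bin_floor between -0.042 and 0.042 m and z of old2_mid in the frame of bin_floor between -0.005 and 0.06 m and x of old3_mid in the frame of bin_floor between -0.032 and 0.032 m and y of old3_mid in the frame of bin_floor between -0.042 and 0.042 m and z of old3_mid in the frame of bin_floor between -0.005 and 0.06 m and x of old4_mid in the frame of bin_floor between -0.032 and 0.032 m and y of old4_mid in the frame of bin_floor between -0.042 and 0.042 m and z of old4_mid in the frame of bin_floor between -0.005 and 0.06 m), for 0.2 s.
2. the tamper presses on the lumps, and all lie in one layer below the rim (x of lump1_mid in the frame of bin_floor between -0.032 and 0.032 m and y of lump1_mid in the frame of bin_floor between -0.042 and 0.042 m and z of lump1_mid in the frame of bin_floor between -0.005 and 0.013 m and x of lump2_mid in the frame of bin_floor between -0.032 and 0.032 m and y of lump2_mid in the frame of bin_floor between -0.042 and 0.042 m and z of lump2_mid in the frame of bin_floor between -0.005 and 0.013 m and x of lump3_mid in the frame of bin_floor between -0.032 and 0.032 m and y of lump3_mid in the frame of bin_floor between -0.042 and 0.042 m and z of lump3_mid in the frame of bin_floor between -0.005 and 0.013 m and x of lump4_mid in the frame of bin_floor between -0.032 and 0.032 m and y of lump4_mid in the frame of bin_floor between -0.042 and 0.042 m and z of lump4_mid in the frame of bin_floor between -0.005 and 0.013 m and x of lump5_mid in the frame of bin_floor between -0.032 and 0.032 m and y of lump5_mid in the frame of bin_floor between -0.042 and 0.042 m and z of lump5_mid in the frame of bin_floor between -0.005 and 0.013 m and x of old1_mid in the frame of bin_floor between -0.032 and 0.032 m and y of old1_mid in the frame of bin_floor between -0.042 and 0.042 m and z of old1_mid in the frame of bin_floor between -0.005 and 0.013 m and x of old2_mid in the frame of bin_floor between -0.032 and 0.032 m and y of old2_mid in the frame of bin_floor between -0.042 and 0.042 m and z of old2_mid in the frame of bin_floor between -0.005 and 0.013 m and x of old3_mid in the frame of bin_floor between -0.032 and 0.032 m and y of old3_mid in the frame of bin_floor between -0.042 and 0.042 m and z of old3_mid in the frame of bin_floor between -0.005 and 0.013 m and x of old4_mid in the frame of bin_floor between -0.032 and 0.032 m and y of old4_mid in the frame of bin_floor between -0.042 and 0.042 m and z of old4_mid in the frame of bin_floor between -0.005 and 0.013 m and (contact force between tamper and lump1 above 1.5 N or contact force between tamper and lump2 above 1.5 N or contact force between tamper and lump3 above 1.5 N or contact force between tamper and lump4 above 1.5 N or contact force between tamper and lump5 above 1.5 N or contact force between tamper and old1 above 1.5 N or contact force between tamper and old2 above 1.5 N or contact force between tamper and old3 above 1.5 N or contact force between tamper and old4 above 1.5 N)), for 0.2 s.
3. the cover has been slid, still lying on its deck, until its tongue sticks well out over the edge (x of cover_tongue in the frame of deck_edge between -0.06 and -0.012 m and z of cover_mid in the frame of deck_edge below 0.0045 m and x of cover_mid in the frame of deck_edge above 0.01 m and angle between cover's own z axis and vertical below 0.05 rad), for 0.2 s.
4. the cover lies flat on the bin with its tongue over the front ledge (horizontal distance between cover_mid and bin_rim below 0.007 m and z of cover_mid in the frame of bin_rim between 0 and 0.0045 m and angle between cover's own z axis and vertical below 0.05 rad and x of cover_tongue in the frame of bin_rim below -0.07 m and angle between the x axis of cover and the x axis of cassette, either way round below 0.12 rad), for 0.2 s.
5. the bolt is across the tongue, home in its keeper (all of step 4 and value of joint bolt above 0.052 m), for 0.2 s.
At the end, for the whole second after the job is handed in: All lumps in one layer in the bin (centres under 13 mm over its floor); cover flat on the rim, within 7 mm and 0.12 rad, tongue over the front ledge; bolt moved at least 52 of 56 mm; tamper upright on the bench, grip over 90 mm from the bin's centre; all released and still (all of step 5 and x of lump1_mid in the frame of bin_floor between -0.032 and 0.032 m and y of lump1_mid in the frame of bin_floor between -0.042 and 0.042 m and z of lump1_mid in the frame of bin_floor between -0.005 and 0.013 m and x of lump2_mid in the frame of bin_floor between -0.032 and 0.032 m and y of lump2_mid in the frame of bin_floor between -0.042 and 0.042 m and z of lump2_mid in the frame of bin_floor between -0.005 and 0.013 m and x of lump3_mid in the frame of bin_floor between -0.032 and 0.032 m and y of lump3_mid in the frame of bin_floor between -0.042 and 0.042 m and z of lump3_mid in the frame of bin_floor between -0.005 and 0.013 m and x of lump4_mid in the frame of bin_floor between -0.032 and 0.032 m and y of lump4_mid in the frame of bin_floor between -0.042 and 0.042 m and z of lump4_mid in the frame of bin_floor between -0.005 and 0.013 m and x of lump5_mid in the frame of bin_floor between -0.032 and 0.032 m and y of lump5_mid in the frame of bin_floor between -0.042 and 0.042 m and z of lump5_mid in the frame of bin_floor between -0.005 and 0.013 m and x of old1_mid in the frame of bin_floor between -0.032 and 0.032 m and y of old1_mid in the frame of bin_floor between -0.042 and 0.042 m and z of old1_mid in the frame of bin_floor between -0.005 and 0.013 m and x of old2_mid in the frame of bin_floor between -0.032 and 0.032 m and y of old2_mid in the frame of bin_floor between -0.042 and 0.042 m and z of old2_mid in the frame of bin_floor between -0.005 and 0.013 m and x of old3_mid in the frame of bin_floor between -0.032 and 0.032 m and y of old3_mid in the frame of bin_floor between -0.042 and 0.042 m and z of old3_mid in the frame of bin_floor between -0.005 and 0.013 m and x of old4_mid in the frame of bin_floor between -0.032 and 0.032 m and y of old4_mid in the frame of bin_floor between -0.042 and 0.042 m and z of old4_mid in the frame of bin_floor between -0.005 and 0.013 m and height (world z) of tamper_grip between 0.07 and 0.081 m and angle between tamper's own z axis and vertical below 0.05 rad and horizontal distance between tamper_grip and bin_rim above 0.09 m and linear speed of each of cover, tamper below 0.02 m/s); the robot touches nothing.
It fails at once if the petri dish or the tape roll is knocked out of place (distance of any of petri_dish, tape_roll from where it was at the start of the episode above 0.02 m).
Of lump1, lump2, lump3, lump4, lump5 only 3 to 5 are there at a start; the rules pass over those that are not, and their reading is None.
At some moment in a run one of tamper may be knocked a few centimetres aside while the robot is not near it.
Once in a run the grip may slacken for a moment while it holds something.
It also fails if it takes over 208 s, if anything falls off the work surface, if the arm or the gripper's body presses on something with over 40 N, if the wrist force passes 120 N, or if a joint passes its speed limit or range.

## Working session

There is one attempt and no reset: what is moved stays moved. The work goes in short steps, Python scripts to look and compute and a shell command to move; the robot and the scene stay as the last step left them, time stands still between calls to the robot, and variables do not carry over. Pictures are saved under pics/ and viewed, and the job is handed in when it is done.

```bash
ls; mkdir -p pics; python3 - <<'E'
from bench import env,get_image,camera_params
import cv2,numpy as np
for n in("side","top"):
    im=get_image(n); cv2.imwrite(f"pics/{n}0.png",im[:,:,::-1]); p=camera_params(n); print(n,{k:np.round(np.array(v),3).tolist() for k,v in p.items()})
print(env.sense())
E
```

```text
pics
side {'fx': 409.67, 'fy': 409.67, 'cx': 316.372, 'cy': 200.86, 'R': [[0.861, 0.509, 0.001], [0.435, -0.735, -0.52], [-0.265, 0.448, -0.854]], 't': [-453.68, -105.305, 1081.355]}
top {'fx': 516.643, 'fy': 516.643, 'cx': 320.051, 'cy': 199.628, 'R': [[0.021, -1.0, 0.002], [-0.997, -0.021, -0.08], [0.08, -0.0, -0.997]], 't': [59.875, 484.336, 1405.114]}
{'time': 0.1, 'joint_positions': array([1.11899207e+00, 8.74198901e-02, 1.75244932e-01, 1.65979087e+00,
       1.48259910e-05, 1.57079325e+00]), 'dq': array([-2.32481555e-04, -4.78736259e-04,  2.14053187e-03,  1.18018247e-03,
        2.07219817e-04,  6.11297791e-05]), 'effort': array([ 8.33049171e-05, -5.21559763e+01,  4.65654588e+01,  1.60013360e-02,
        5.51770086e-05, -3.96888674e-05]), 'ee_pos': array([240.03759738, 494.64467503, 230.66200947]), 'tool_rot': array([-1.39032047, -0.86955654,  0.87119484]), 'ft_force': array([-0.07367474, -0.17275642, -0.63278153]), 'torque': array([-0.00892198, -0.03351815,  0.04617595]), 'finger_gap': 85.42461909451428}
```

View pics/side0.png

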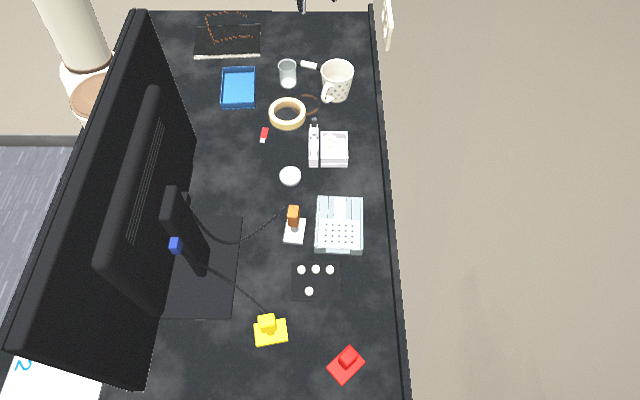

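View pics/top0.png

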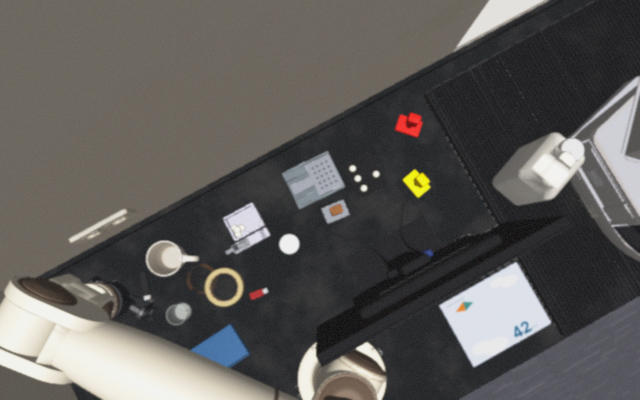

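```bash
cat > h.py <<'E'
import numpy as np,cv2
from bench import env,get_image,camera_params
def px2w(n,u,v,z):
    p=camera_params(n);R=np.array(p["R"]);t=np.array(p["t"])
    d=R.T@np.array([(u-p["cx"])/p["fx"],(v-p["cy"])/p["fy"],1]);c=-R.T@t
    s=(z-c[2])/d[2];return c+s*d
def w2px(n,X):
    p=camera_params(n);c=np.array(p["R"])@np.array(X,float)+np.array(p["t"])
    return np.array([p["fx"]*c[0]/c[2]+p["cx"],p["fy"]*c[1]/c[2]+p["cy"]])
def crop(n,x0,y0,x1,y1,s,name,im=None):
    im=get_image(n) if im is None else im
    c=cv2.resize(im[y0:y1,x0:x1],None,fx=s,fy=s,interpolation=cv2.INTER_CUBIC)
    for u in range((x0+9)//10*10,x1,10): cv2.putText(c,str(u),((u-x0)*s,8),0,.3,(255,255,0),1);cv2.line(c,((u-x0)*s,8),((u-x0)*s,13),(255,255,0),1)
    for v in range((y0+9)//10*10,y1,10): cv2.putText(c,str(v),(0,(v-y0)*s+4),0,.3,(255,255,0),1);cv2.line(c,(20,(v-y0)*s),(26,(v-y0)*s),(255,255,0),1)
    cv2.imwrite("pics/"+name,c[:,:,::-1]);return im
E
python3 - <<'E'
from h import *
crop("top",215,120,385,260,4,"t1.png",cv2.imread("pics/top0.png")[:,:,::-1])
crop("side",270,110,390,310,3,"s1.png",cv2.imread("pics/side0.png")[:,:,::-1])
for n in("top","side"):
  p=camera_params(n);R=np.array(p["R"]);print(n,-R.T@np.array(p["t"]), w2px(n,[0,0,0]))
E
```

```text
top [ 369.21639769   70.77660653 1439.16052244] [342.06608927 377.71188923]
side [ 722.38911283 -330.84568583  868.87209825] [144.4961557 160.965331 ]
```

View pics/t1.png

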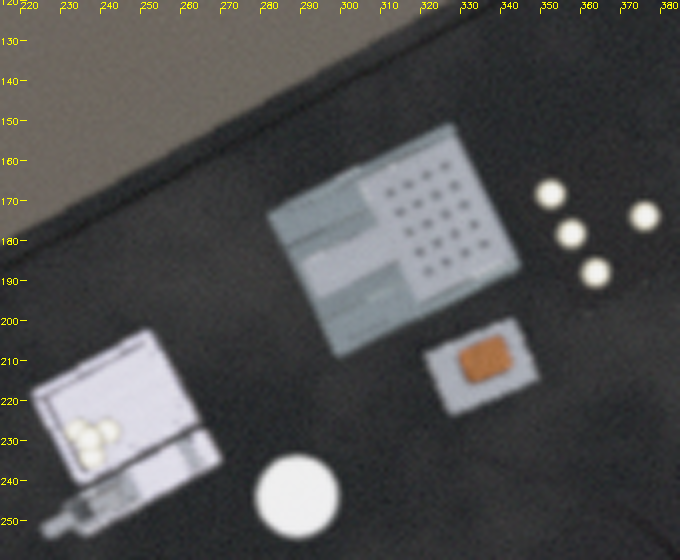

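View pics/s1.png

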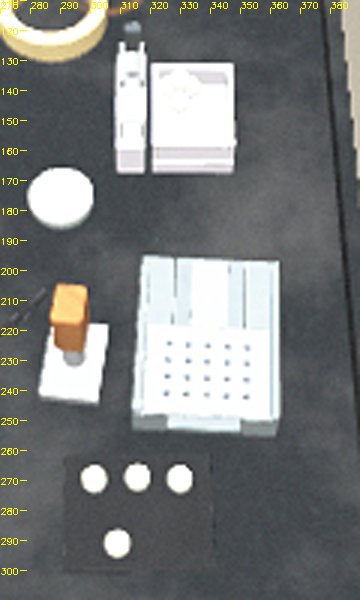

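```bash
python3 - <<'E'
from h import *
S=cv2.imread("pics/side0.png")[:,:,::-1];T=cv2.imread("pics/top0.png")[:,:,::-1]
crop("side",295,110,365,175,9,"s2.png",S)
crop("side",280,190,370,255,8,"s3.png",S)
crop("top",218,198,308,258,8,"t2.png",T)
crop("top",275,145,355,225,7,"t3.png",T)
E
```

```text
(no output)
```

View pics/s2.png

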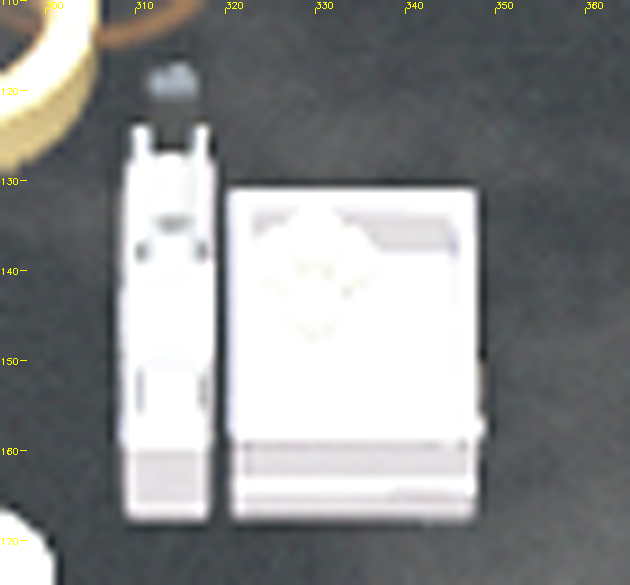

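View pics/s3.png

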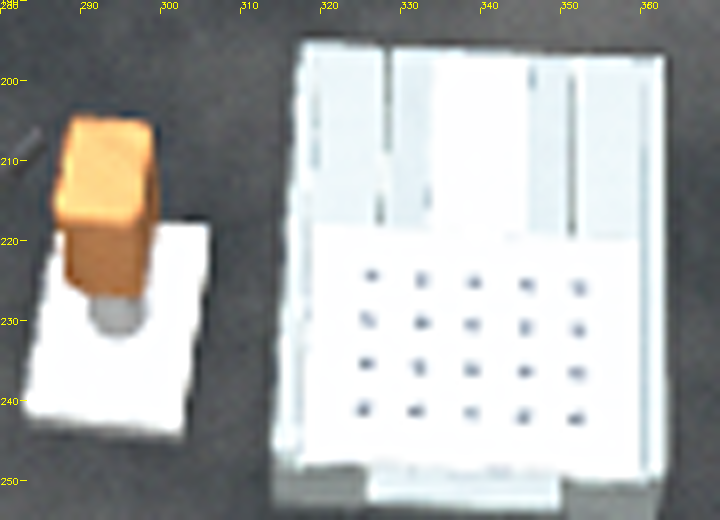

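View pics/t2.png

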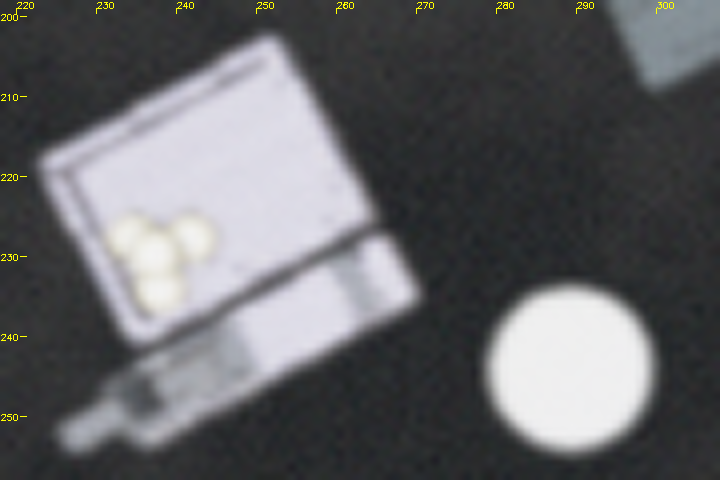

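View pics/t3.png

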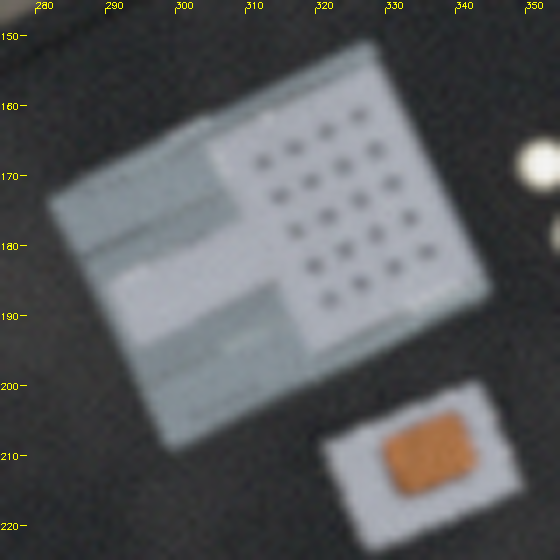

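```bash
cat > fit.py <<'E'
from h import *
from scipy.optimize import least_squares
def fit(obs,x0,off=0.0,free=False):
    # obs: list (cam, local xyz, px)
    def T(p,l):
        c,s=np.cos(p[2]),np.sin(p[2]);return [p[0]+c*l[0]-s*l[1],p[1]+s*l[0]+c*l[1],l[2]]
    f=lambda p:np.concatenate([w2px(n,T(p,l))-np.array(q)+off for n,l,q in obs])
    r=least_squares(f,x0);return r.x,r.fun.reshape(-1,2)
E
python3 - <<'E'
from fit import *
h=37
deckT=[("top",(-70,55,h),(281.86,174.0)),("top",(70,55,h),(328.14,150.7)),("top",(70,-55,h),(345.57,186.4)),("top",(-70,-55,h),(299.57,209.3))]
deckS=[("side",(-70,-55,h),(317.5,195.4)),("side",(-70,55,h),(363,197)),("side",(70,55,h),(363,249)),("side",(70,-55,h),(314.4,247.75))]
h=40
casT=[("top",(35,45,h),(222.75,218.25)),("top",(35,-45,h),(252.4,202)),("top",(-35,-45,h),(265.25,226.5)),("top",(-35,45,h),(234.5,241.1))]
casS=[("side",(-35,45,h),(320.3,130.9)),("side",(35,45,h),(348.1,130.9)),("side",(35,-45,h),(348.3,158.9)),("side",(-35,-45,h),(320.5,158.9))]
h=12
tamT=[("top",(23,33,h),(275+322/7,145+445/7)),("top",(23,-33,h),(275+482/7,145+380/7)),("top",(-23,-33,h),(275+524/7,145+490/7)),("top",(-23,33,h),(275+370/7,145+552/7))]
def show(name,o,x0):
    for off in(0,0.5):
        p,r=fit(o,x0,off);print(name,off,np.round(p[:2],1),round(np.degrees(p[2]),1),"rms",round(float(np.sqrt((r**2).mean())),2))
for nm,a,b,x0 in(("deck",deckT,deckS,(420,100,-1.1)),("cas",casT,casS,(400,200,.5))):
    show(nm+" T",a,x0);show(nm+" S",b,x0);show(nm+" TS",a+b,x0)
show("tam",tamT,(380,50,.5))
# lumps z=12
for u,v in((215+550/4,120+193/4),(215+571/4,120+233/4),(215+595/4,120+272/4),(215+644/4,120+215/4)): print("lump top",np.round(px2w("top",u,v,12)[:2],1))
for u,v in((270+94/3,110+479/3),(270+137/3,110+477/3),(270+180/3,110+479/3),(270+117/3,110+543/3)): print("lump side",np.round(px2w("side",u,v,12)[:2],1))
for n,u,v,z in(("top",288.8,244,14),("side",290,175,14),("top",222.5,287.5,25),("side",287,113,25)):print(n,np.round(px2w(n,u,v,z)[:2]))
E
```

```text
deck T 0 [534.9  88.3] -62.2 rms 0.27
deck T 0.5 [536.2  89.7] -62.2 rms 0.27
deck S 0 [538.5  85.5] -62.2 rms 0.58
deck S 0.5 [536.8  86.1] -62.1 rms 0.55
deck TS 0 [536.9  86.9] -62.2 rms 0.76
deck TS 0.5 [536.5  87.8] -62.2 rms 0.66
cas T 0 [416.3 275.4] 28.7 rms 0.53
cas T 0.5 [417.7 276.8] 28.7 rms 0.53
cas S 0 [418.7 274.2] 29.9 rms 0.44
cas S 0.5 [416.8 275. ] 29.9 rms 0.45
cas TS 0 [417.5 275. ] 29.3 rms 0.6
cas TS 0.5 [417.1 276. ] 29.3 rms 0.57
tam 0 [451.1  26.3] 23.4 rms 0.23
tam 0.5 [452.4  27.7] 23.4 rms 0.23
lump top [573.1 -18.4]
lump top [545.4 -33.4]
lump top [518.5 -50.5]
lump top [559.1 -84. ]
lump side [519.3 -52.3]
lump side [545.9 -34.7]
lump side [574.1 -19.9]
lump side [559.3 -85.5]
top [359. 153.]
side [361. 150.]
top [238. 329.]
side [245. 316.]
```

```bash
python3 - <<'E'
from h import *
S=cv2.imread("pics/side0.png")[:,:,::-1];T=cv2.imread("pics/top0.png")[:,:,::-1]
crop("side",0,0,260,400,2,"s4.png",S[:,:])
crop("top",270,200,590,400,2,"t4.png",T)
E
```

```text
(no output)
```

View pics/t4.png

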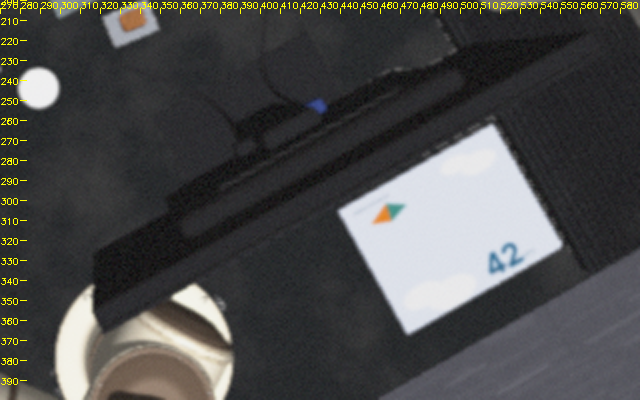

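View pics/s4.png

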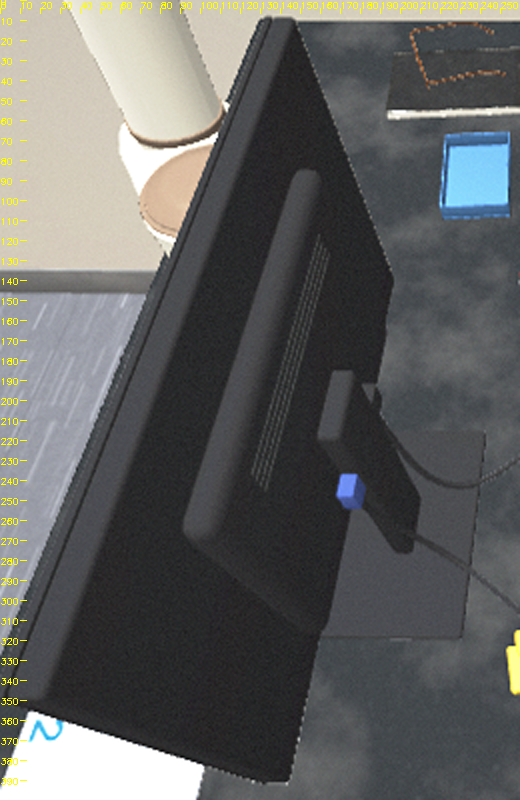

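```bash
python3 - <<'E'
from h import *
def tri(a,b):
    A=[];B=[]
    for n,q in(("top",a),("side",b)):
        p=camera_params(n);R=np.array(p["R"]);t=np.array(p["t"]);P=np.diag([p["fx"],p["fy"],1])@np.c_[R,t];P[0]+=p["cx"]*P[2];P[1]+=p["cy"]*P[2]
        A+= [q[0]*P[2]-P[0],q[1]*P[2]-P[1]]
    A=np.array(A);x,*_=np.linalg.lstsq(A[:,:3],-A[:,3],rcond=None);return x
for a,b in(((322,365),(130,9)),((322,365),(147,9)),((317,327),(147,9)),((317,327),(196,141)),((322,365),(141,9)),((560,217),(145,390)),((428,253),(173,245))):
    X=tri(a,b);print(a,b,np.round(X),np.round(w2px("top",X)-a,1),np.round(w2px("side",X)-b,1))
E
```

```text
(322, 365) (130, 9) [136.  57. 450.] [1.4 1.1] [ 3.1 -0.7]
(322, 365) (147, 9) [141.  66. 444.] [-3.  -2.6] [-6.7  1.3]
(317, 327) (147, 9) [204.  60. 476.] [5.7 4.7] [12.9 -3.4]
(317, 327) (196, 141) [150.  70. 101.] [0.3 0.2] [ 0.6 -0.1]
(322, 365) (141, 9) [139.  63. 446.] [-1.5 -1.2] [-3.2  0.7]
(560, 217) (145, 390) [ 459. -421.  316.] [-14.7 -12.3] [-52.    6.5]
(428, 253) (173, 245) [ 345. -190.  205.] [0.5 0.4] [ 1.2 -0.3]
```

```bash
python3 - <<'E'
from h import *
T=cv2.imread("pics/top0.png")[:,:,::-1]
crop("top",0,250,420,400,2,"t5.png",T)
for z in(300,400,500,600,700):print(z,np.round(px2w("top",45,320,z)),np.round(px2w("top",370,390,z)))
s=env.sense();print(s["effort"])
E
```

```text
300 [186. 661. 300.] [ 52. -46. 300.]
400 [202. 609. 400.] [ 80. -35. 400.]
500 [218. 558. 500.] [108. -25. 500.]
600 [234. 506. 600.] [136. -15. 600.]
700 [250. 454. 700.] [164.  -5. 700.]
[ 8.33049171e-05 -5.21559763e+01  4.65654588e+01  1.60013360e-02
  5.51770086e-05 -3.96888674e-05]
```

View pics/t5.png

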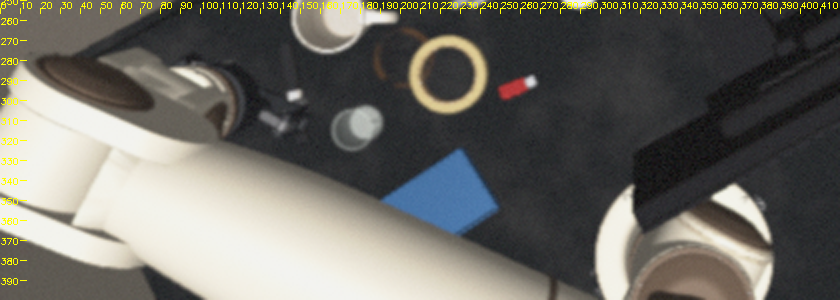

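```bash
cat >> h.py <<'E'
from scipy.spatial.transform import Rotation as Ro
CAS=(417.1,276.0,29.3);DECK=(536.5,87.8,-62.2)
def loc(f,x,y):
    a=np.radians(f[2]);return np.array([f[0]+np.cos(a)*x-np.sin(a)*y,f[1]+np.sin(a)*x+np.cos(a)*y])
def st():
    s=env.sense();R=Ro.from_rotvec(s["tool_rot"]).as_matrix();return s,np.array(s["ee_pos"]),np.degrees(np.arctan2(R[1,0],R[0,0])),R
def go(x,y,z,yaw):
    s,p,a,R=st();d=(yaw-a+90)%180-90
    print("t",round(s["time"],1),"at",np.round(p,1),"yaw",round(a,1),"gap",round(s["finger_gap"],1),"F",np.round(s["ft_force"],1),"shift",np.round((np.array([x,y,z])-p)/25,2).tolist(),"turn",round(d/8,2))
E
python3 - <<'E'
from h import *
s,p,a,R=st();print(np.round(R,2),a)
go(518.9,-51.4,60,-60)
E
```

```text
[[ 0.44 -0.   -0.9 ]
 [ 0.9  -0.    0.44]
 [-0.   -1.    0.  ]] 64.11369941206794
t 0.1 at [240.  494.6 230.7] yaw 64.1 gap 85.4 F [-0.1 -0.2 -0.6] shift [11.15, -21.84, -6.83] turn 6.99
```

```bash
python3 -m handwheel '[[60,[1,-1.7,0],0.5],[60,[2,-3.4,0],1],[60,[3,-5.1,0],2]]' 20; python3 - <<'E'
from h import *
go(518.9,-51.4,60,-60);print(np.degrees(st()[0]["joint_positions"]))
E
```

```text
time: 0.4
ee_pos: [314.2, 368.2, 230.8]
tool_rot: [-1.287, -1.078, 1.08]
ft_force: [0.4, 0.8, -0.5]
finger_gap: 60.0
t 0.4 at [314.2 368.2 230.8] yaw 79.9 gap 60.0 F [ 0.4  0.8 -0.5] shift [8.19, -16.78, -6.83] turn 5.01
[ 4.95299202e+01 -4.00738020e+00  9.72527552e-01  9.50298071e+01
 -7.81656083e-03  5.95997087e+01]
```

```bash
python3 -m handwheel '[[45,[1,-2,0],1],[40,[2,-4,0],2],[34,[3,-6,0],3],[34,[4,-8,0],4],[34,[4.9,-9.9,0],5]]' ; python3 -m handwheel '[[34,[0.8,-1.7,-1.5],0],[34,[1.6,-3.4,-3],0],[34,[2.5,-5.1,-5],0],[34,[3.3,-6.8,-5.2],0],[34,[3.3,-6.8,-5.2],0]]';python3 - <<'E'
from h import *
go(518.9,-51.4,5,120.6)
im=crop("side",250,190,370,310,6,"a1.png")
im=crop("top",300,140,420,220,6,"a1t.png")
E
```

```text
time: 0.9
ee_pos: [411.2, 174.7, 231.1]
tool_rot: [-0.953, -1.542, 1.542]
ft_force: [1.0, 1.2, 0.4]
finger_gap: 33.8
time: 1.4
ee_pos: [493.0, 4.0, 99.0]
tool_rot: [-0.955, -1.535, 1.538]
ft_force: [-0.3, 0.4, 0.4]
finger_gap: 34.1
t 1.4 at [493.   4.  99.] yaw 116.2 gap 34.1 F [-0.3  0.4  0.4] shift [1.03, -2.22, -3.76] turn 0.55
```

View pics/a1.png

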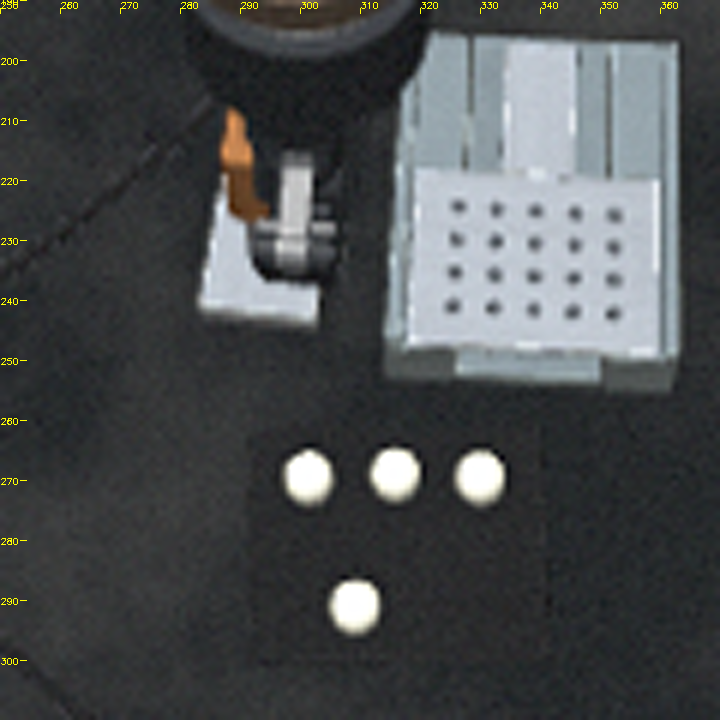

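View pics/a1t.png

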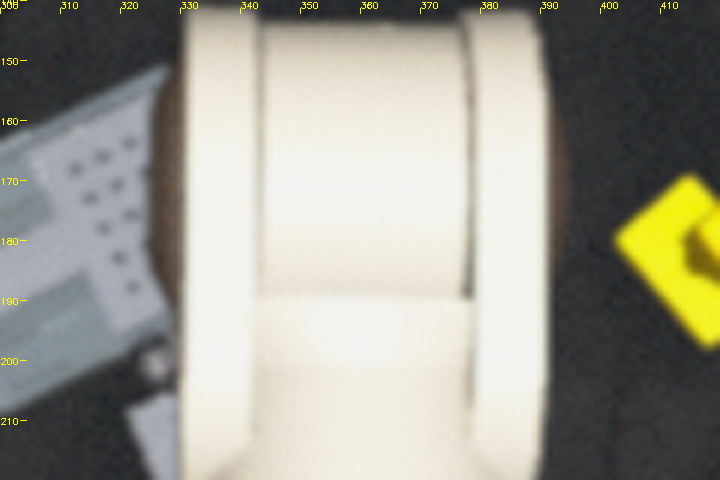

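```bash
python3 -m handwheel '[[34,[0.5,-1.1,-1],0.5],[34,[1.03,-2.22,-2],0.55],[34,[1.03,-2.22,-2.3],0.55],[34,[1.03,-2.22,-2.3],0.55]]' ;python3 - <<'E'
from h import *
go(518.9,-51.4,5,120.6)
im=crop("side",260,200,360,310,6,"a2.png")
E
```

```text
time: 1.9
ee_pos: [518.1, -48.7, 42.7]
tool_rot: [-0.905, -1.589, 1.591]
ft_force: [0.2, 0.2, 0.4]
finger_gap: 34.1
t 1.9 at [518.1 -48.7  42.7] yaw 120.6 gap 34.1 F [0.2 0.2 0.4] shift [0.03, -0.11, -1.51] turn 0.0
```

View pics/a2.png

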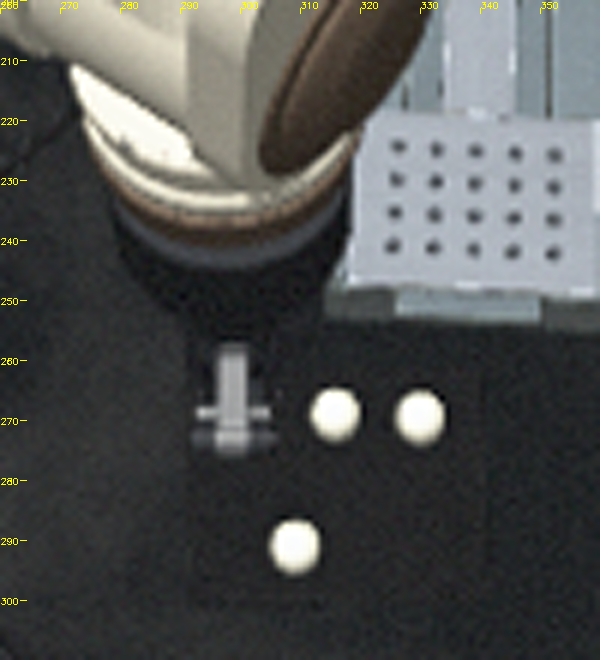

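```bash
python3 - <<'E'
from h import *
for d in(17,24,31):print(d,w2px("side",[518.1+.51*d,-48.7-.86*d,46]))
print(w2px("side",[518.9,-51.4,12]))
for u,v in((303,269),(316,269),(330,269),(309.5,291)):print(np.round(px2w("side",u-.5,v-.5,12)))
E
```

```text
17 [301.10940527 269.51353127]
24 [301.04848917 272.61285176]
31 [300.9870613  275.73821076]
[301.3957469  269.24389717]
[520. -49.  12.]
[545. -34.  12.]
[572. -18.  12.]
[559. -85.  12.]
```

```bash
python3 -m handwheel '[[34,[0.1,-0.08,-0.7],0],[34,[0.1,-0.08,-1.35],0],[34,[0.1,-0.08,-1.5],0],[34,[0.1,-0.08,-1.5],0]]' ;python3 - <<'E'
from h import *
go(520.5,-50.5,5,120.6)
im=crop("side",260,220,360,310,6,"a3.png")
E
```

```text
time: 2.35
ee_pos: [521.5, -50.2, 7.0]
tool_rot: [-0.906, -1.592, 1.592]
ft_force: [-0.3, -1.3, 0.0]
finger_gap: 34.1
t 2.4 at [521.5 -50.2   7. ] yaw 120.7 gap 34.1 F [-0.3 -1.3  0. ] shift [-0.04, -0.01, -0.08] turn -0.01
```

View pics/a3.png

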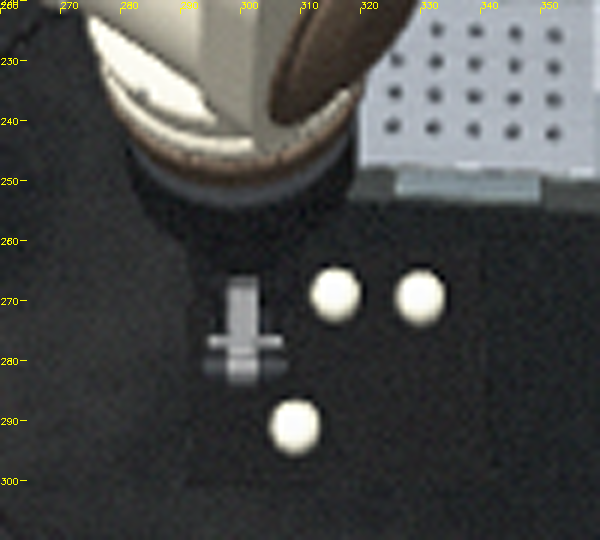

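```bash
python3 -m handwheel '[[34,[0,0,-0.06],0],[10,[0,0,-0.06],0],[10,[0,0,-0.06],0],[10,[0,0,-0.06],0],[10,[0,0,-0.06],0]]' 30;python3 - <<'E'
from h import *
go(*loc(CAS,-12,-22),42,119.3)
E
```

```text
time: 2.9
ee_pos: [522.0, -51.0, 5.5]
tool_rot: [-0.908, -1.592, 1.591]
ft_force: [-1.3, 0.7, 7.0]
finger_gap: 15.5
t 2.9 at [522.  -51.    5.5] yaw 120.6 gap 15.5 F [-1.3  0.7  7. ] shift [-4.18, 12.08, 1.46] turn -0.17
```

```bash
python3 -m handwheel '[[10,[0,0,0.5],0],[10,[0,0,1],0],[10,[0,0,2],0],[10,[0,0,3],0],[10,[0,0,3],0]]' 30;python3 - <<'E'
from h import *
go(*loc(CAS,-12,-22),42,119.3)
im=crop("side",260,200,360,310,6,"a4.png")
E
```

```text
time: 3.4
ee_pos: [523.5, -51.4, 84.4]
tool_rot: [-0.913, -1.595, 1.591]
ft_force: [0.3, 0.5, -0.1]
finger_gap: 15.7
t 3.4 at [523.5 -51.4  84.4] yaw 120.6 gap 15.7 F [ 0.3  0.5 -0.1] shift [-4.25, 12.09, -1.7] turn -0.17
```

View pics/a4.png

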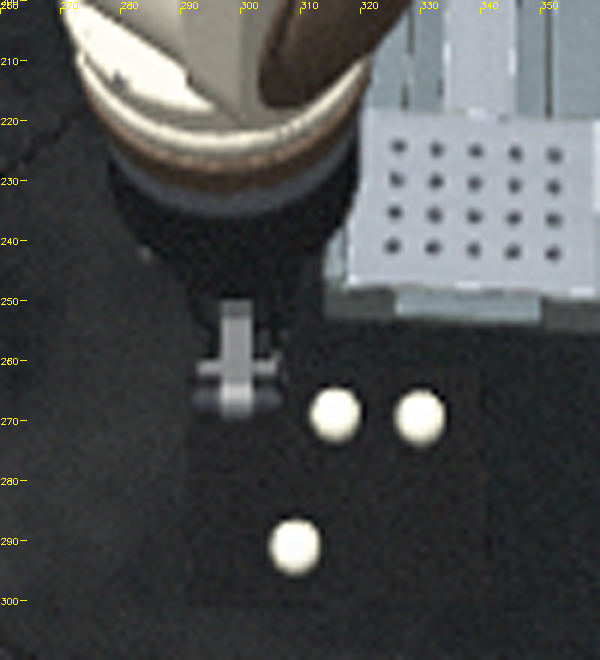

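```bash
python3 -m handwheel '[[10,[-0.5,1.6,0],0],[10,[-1.1,3.2,0],0],[10,[-1.7,4.9,0],0],[10,[-2.3,6.6,0],0],[10,[-2.9,8.3,0],0]]' ; python3 -m handwheel '[[10,[-0.7,1.9,0],0],[10,[-1.3,3.7,-0.5],-0.1],[10,[-1.3,3.7,-1],-0.1],[10,[-1.3,3.7,-1],-0.1]]';python3 - <<'E'
from h import *
go(*loc(CAS,-12,-22),42,119.3)
im=crop("side",270,90,370,190,6,"a5.png")
E
```

```text
time: 3.95
ee_pos: [448.0, 157.7, 79.5]
tool_rot: [-0.907, -1.591, 1.591]
ft_force: [0.5, 1.0, -0.6]
finger_gap: 15.7
time: 4.35
ee_pos: [415.0, 249.0, 52.7]
tool_rot: [-0.912, -1.58, 1.586]
ft_force: [0.4, -0.9, -0.6]
finger_gap: 16.1
t 4.3 at [415.  249.   52.7] yaw 120.0 gap 16.1 F [ 0.4 -0.9 -0.6] shift [0.1, 0.08, -0.43] turn -0.09
```

View pics/a5.png

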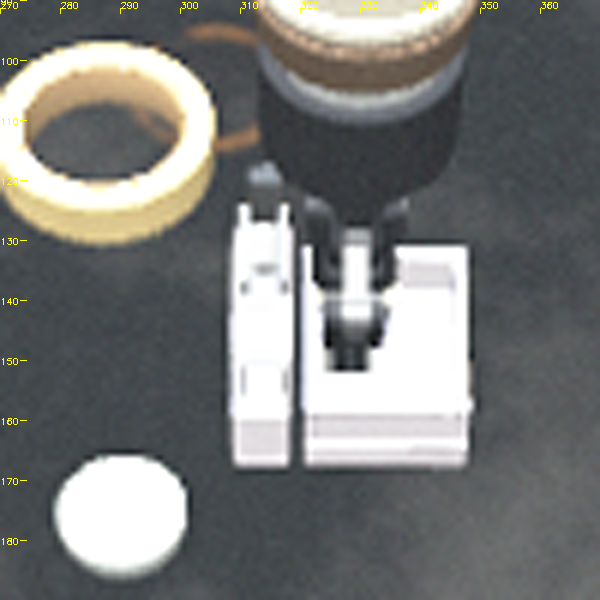

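```bash
python3 -m handwheel '[[10,[0.1,0.05,-0.4],0],[10,[0.1,0.05,-0.4],0],[34,[0.1,0.05,-0.4],0],[34,[0.1,0.05,-0.4],0],[34,[0.1,0.05,-0.4],0]]' ; python3 -m handwheel '[[34,[0.1,-0.5,1.5],0],[34,[0.6,-2.2,2],0],[34,[1.2,-4,2],0],[34,[1.8,-5.8,2],0],[34,[2.4,-7.6,2],0]]';python3 - <<'E'
from h import *
im=get_image("top")
crop("top",215,190,305,260,8,"a6.png",im)
go(547.5,-32.5,45,120.6)
E
```

```text
time: 4.9
ee_pos: [419.4, 249.9, 45.1]
tool_rot: [-0.917, -1.582, 1.581]
ft_force: [0.0, 0.1, -0.3]
finger_gap: 33.8
time: 5.4
ee_pos: [479.6, 58.4, 95.5]
tool_rot: [-0.917, -1.583, 1.582]
ft_force: [1.1, 0.7, 0.2]
finger_gap: 34.1
t 5.5 at [481.2  53.   95.3] yaw 119.6 gap 34.0 F [-1.3 -3.8 -0.7] shift [2.65, -3.42, -2.01] turn 0.12
```

View pics/a6.png

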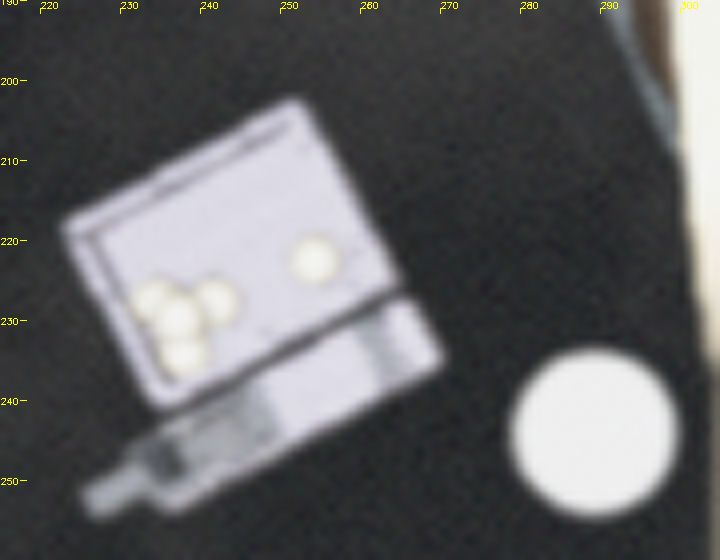

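```bash
python3 -m handwheel '[[34,[1,-1.2,0],0],[34,[2,-2.4,-0.8],0.1],[34,[2.65,-3.42,-1.8],0.12],[34,[2.65,-3.42,-2],0.12],[34,[2.65,-3.42,-2],0.12]]';python3 - <<'E'
from h import *
go(547.5,-32.5,5.5,120.6)
im=crop("side",260,200,360,310,6,"a7.png")
E
```

```text
time: 5.95
ee_pos: [544.5, -25.7, 43.7]
tool_rot: [-0.903, -1.591, 1.592]
ft_force: [-0.1, 0.0, 0.8]
finger_gap: 34.0
t 6.0 at [544.5 -25.7  43.7] yaw 120.7 gap 34.0 F [-0.1  0.   0.8] shift [0.12, -0.27, -1.53] turn -0.02
```

View pics/a7.png

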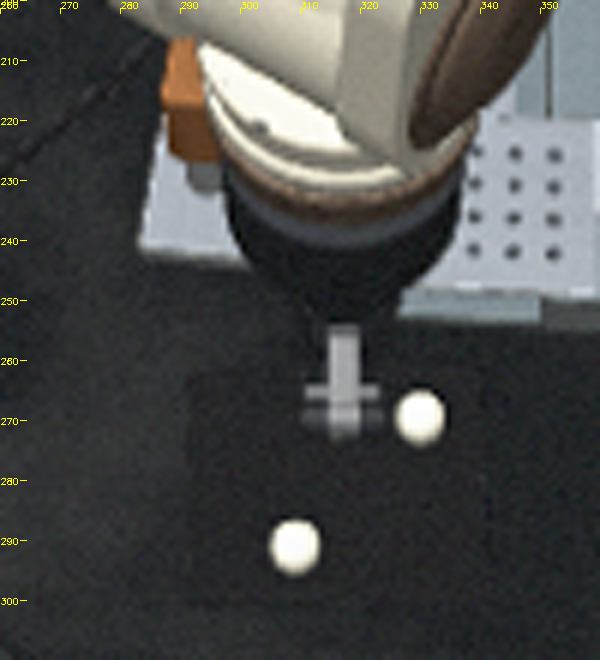

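```bash
python3 -m handwheel '[[34,[0.12,-0.27,-0.5],0],[34,[0.12,-0.27,-1.2],0],[34,[0.12,-0.27,-1.5],0],[34,[0.12,-0.27,-1.5],0]]';python3 - <<'E'
from h import *
go(547.5,-32.5,5.5,120.6)
E
python3 -m handwheel '[[10,[0,0,0],0],[10,[0,0,0],0],[10,[0,0,0],0],[10,[0,0,0],0]]';python3 -m handwheel '[[10,[0,0,0.5],0],[10,[0,0,1],0],[10,[0,0,2],0],[10,[0,0,3],0],[10,[0,0,3],0]]';python3 - <<'E'
from h import *
go(*loc(CAS,12,-22),70,119.3)
im=crop("side",260,200,360,310,6,"a8.png")
E
```

```text
time: 6.4
ee_pos: [547.6, -31.7, 6.4]
tool_rot: [-0.903, -1.593, 1.594]
ft_force: [0.2, 0.6, -0.1]
finger_gap: 34.1
t 6.4 at [547.6 -31.7   6.4] yaw 120.9 gap 34.1 F [ 0.2  0.6 -0.1] shift [-0.0, -0.03, -0.04] turn -0.03
time: 6.8
ee_pos: [548.8, -32.0, 8.1]
tool_rot: [-0.906, -1.594, 1.593]
ft_force: [-0.2, 0.4, 3.5]
finger_gap: 16.0
time: 7.3
ee_pos: [550.4, -32.2, 87.3]
tool_rot: [-0.911, -1.597, 1.592]
ft_force: [0.7, -0.1, 0.0]
finger_gap: 16.1
t 7.3 at [550.4 -32.2  87.3] yaw 120.8 gap 16.1 F [ 0.7 -0.1  0. ] shift [-4.48, 11.8, -0.69] turn -0.19
```

View pics/a8.png

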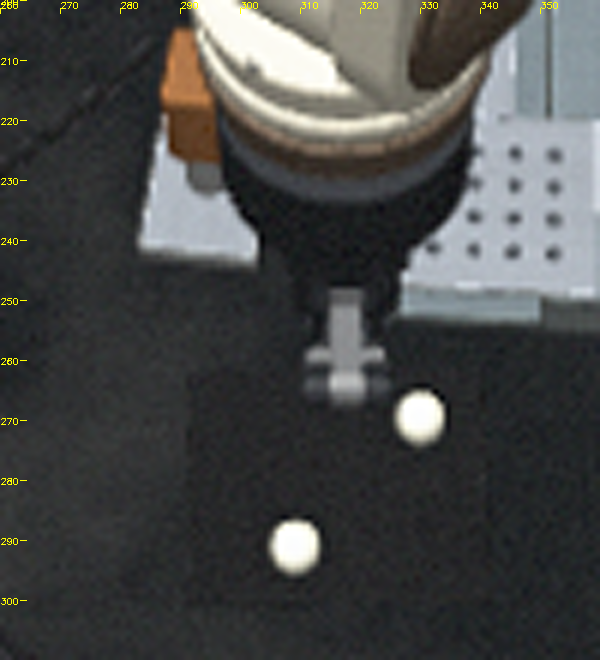

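```bash
python3 -m handwheel '[[10,[-0.6,1.6,0],0],[10,[-1.2,3.2,0],0],[10,[-1.8,4.8,0],0],[10,[-2.5,6.5,0],0],[10,[-3.1,8.1,0],0]]' ; python3 -m handwheel '[[10,[-0.7,1.9,0],0],[10,[-1.3,3.5,-0.5],-0.1],[10,[-1.4,3.6,-1],-0.15],[10,[-1.4,3.6,-1],-0.15],[10,[-1.4,3.6,-1],-0.15]]';python3 - <<'E'
from h import *
go(*loc(CAS,12,-22),44,119.3)
E
```

```text
time: 7.85
ee_pos: [469.6, 171.8, 82.1]
tool_rot: [-0.905, -1.593, 1.593]
ft_force: [0.0, -0.4, -0.6]
finger_gap: 16.1
time: 8.35
ee_pos: [435.8, 259.7, 57.1]
tool_rot: [-0.919, -1.578, 1.58]
ft_force: [0.1, -0.6, 0.9]
finger_gap: 15.9
t 8.3 at [435.8 259.7  57.1] yaw 119.6 gap 15.9 F [ 0.1 -0.6  0.9] shift [0.1, 0.12, -0.53] turn -0.04
```

```bash
python3 -m handwheel '[[10,[0.05,0.05,-0.5],0],[10,[0.05,0.05,-0.5],0],[34,[0.05,0.05,-0.5],0],[34,[0.05,0.05,-0.5],0],[34,[0.05,0.05,-0.5],0]]' ; python3 -m handwheel '[[34,[0.1,-0.5,1.5],0],[34,[0.6,-1.9,2],0],[34,[1.3,-3.6,2],0],[34,[2,-5.3,2],0],[34,[2.7,-7,2],0]]';python3 - <<'E'
from h import *
im=get_image("top")
crop("top",215,190,305,260,8,"a9.png",im)
go(574.5,-17,45,120.6)
E
```

```text
time: 8.85
ee_pos: [437.4, 261.5, 45.1]
tool_rot: [-0.919, -1.579, 1.578]
ft_force: [0.1, -0.7, -0.2]
finger_gap: 34.2
time: 9.35
ee_pos: [505.3, 85.1, 95.5]
tool_rot: [-0.919, -1.58, 1.579]
ft_force: [1.0, 0.2, 0.1]
finger_gap: 34.1
t 9.4 at [507.1  80.   95.3] yaw 119.4 gap 34.0 F [ 0.6 -5.9 -0.9] shift [2.7, -3.88, -2.01] turn 0.15
```

View pics/a9.png

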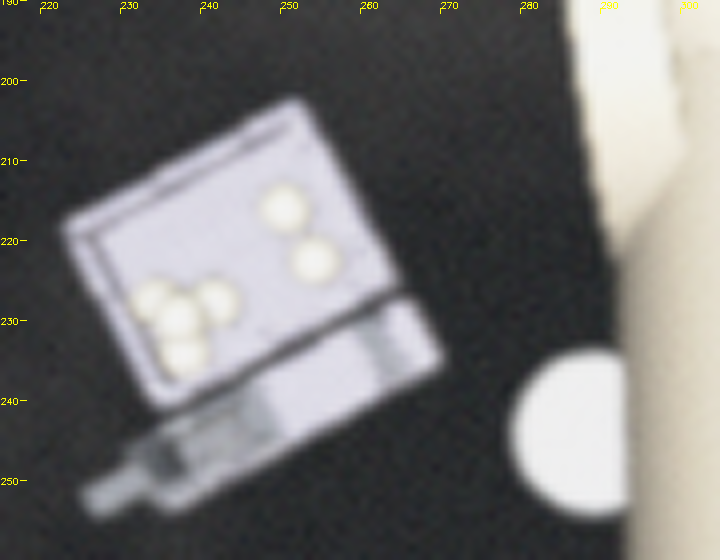

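```bash
python3 -m handwheel '[[34,[0.9,-1.3,0],0],[34,[1.8,-2.6,-0.3],0.1],[34,[2.7,-4,-1.2],0.15],[34,[2.7,-4.1,-2],0.15],[34,[2.7,-4.1,-2],0.15]]';python3 - <<'E'
from h import *
go(574.5,-17,5.5,120.6)
im=crop("side",260,200,360,310,6,"b1.png")
E
```

```text
time: 9.9
ee_pos: [570.7, -16.9, 41.9]
tool_rot: [-0.902, -1.589, 1.593]
ft_force: [0.1, -0.1, 0.1]
finger_gap: 33.9
t 9.9 at [570.7 -16.9  41.9] yaw 120.7 gap 33.9 F [ 0.1 -0.1  0.1] shift [0.15, -0.01, -1.46] turn -0.01
```

View pics/b1.png

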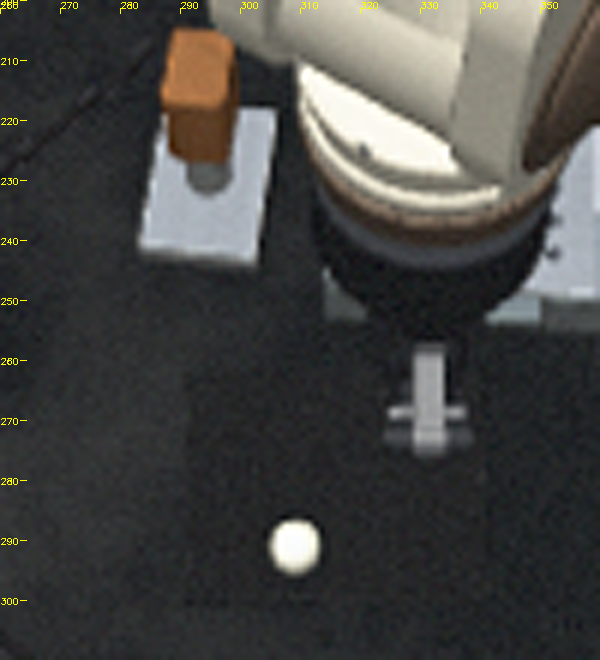

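```bash
python3 -m handwheel '[[34,[0.06,-0.06,-0.5],0],[34,[0.06,-0.06,-1.1],0],[34,[0.06,-0.06,-1.4],0],[34,[0.06,-0.06,-1.45],0]]';python3 -m handwheel '[[10,[0,0,0],0],[10,[0,0,0],0],[10,[0,0,0],0],[10,[0,0,0],0]]';python3 -m handwheel '[[10,[0,0,0.5],0],[10,[0,0,1],0],[10,[0,0,2],0],[10,[0,0,3],0],[10,[0,0,3],0]]';python3 - <<'E'
from h import *
go(*loc(CAS,-12,-4),70,119.3)
im=crop("side",260,200,360,310,6,"b2.png")
E
```

```text
time: 10.35
ee_pos: [572.7, -16.8, 7.2]
tool_rot: [-0.903, -1.592, 1.594]
ft_force: [-0.1, 0.2, 0.1]
finger_gap: 34.1
time: 10.75
ee_pos: [573.8, -17.3, 9.0]
tool_rot: [-0.906, -1.594, 1.593]
ft_force: [-0.5, 0.4, -1.2]
finger_gap: 15.8
time: 11.25
ee_pos: [575.8, -17.4, 88.9]
tool_rot: [-0.912, -1.598, 1.592]
ft_force: [0.4, 0.1, -1.0]
finger_gap: 15.7
t 11.2 at [575.8 -17.4  88.9] yaw 120.8 gap 15.7 F [ 0.4  0.1 -1. ] shift [-6.69, 11.36, -0.76] turn -0.19
```

View pics/b2.png

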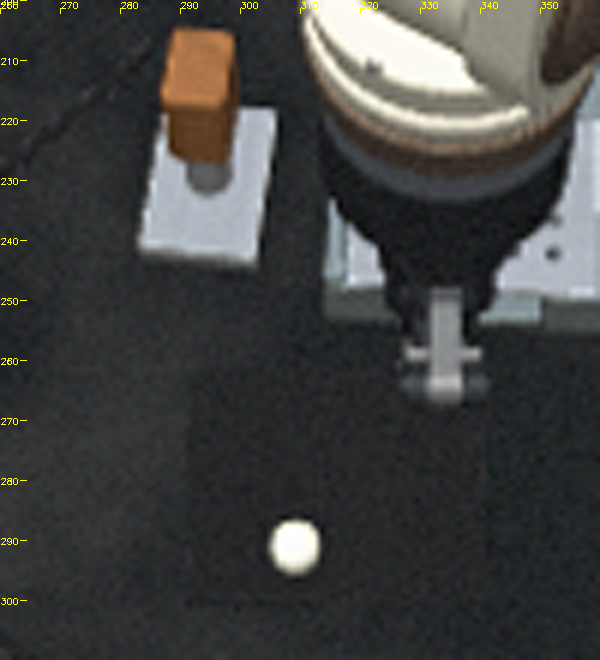

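```bash
python3 - <<'E'
from h import *
def toloc(f,p):
    a=np.radians(f[2]);d=np.array(p[:2])-f[:2];return np.round([np.cos(a)*d[0]+np.sin(a)*d[1],-np.sin(a)*d[0]+np.cos(a)*d[1]],1)
for u,v,z in((254.2,222.5,25),(250.3,216.2,25),(234.2,227.6,25),(237.3,229.8,38),(241.8,227.7,25),(238,234.3,25)):print(toloc(CAS,px2w("top",u-.5,v-.5,z)))
go(*loc(CAS,13,-2),70,119.3)
E
```

```text
[-12.4 -22.5]
[  7.9 -21. ]
[ 0.9 32.2]
[-9.6 25.8]
[-9.1 14. ]
[-20.2  31.4]
t 11.3 at [575.  -17.4  86.8] yaw 120.8 gap 16.1 F [-0.5 -0.8 -0.4] shift [-5.83, 11.92, -0.67] turn -0.19
```

```bash
python3 -m handwheel '[[10,[-0.8,1.6,0],0],[10,[-1.6,3.2,0],0],[10,[-2.4,4.8,0],0],[10,[-3.2,6.5,0],0],[10,[-4,8.1,0],0]]' ; python3 -m handwheel '[[10,[-0.9,1.9,0],0],[10,[-1.8,3.7,-0.5],-0.1],[10,[-1.8,3.8,-1],-0.15],[10,[-1.8,3.8,-1],-0.15],[10,[-1.8,3.8,-1],-0.15]]';python3 - <<'E'
from h import *
go(*loc(CAS,14,2),44,119.3)
E
```

```text
time: 11.8
ee_pos: [472.4, 186.5, 83.4]
tool_rot: [-0.905, -1.593, 1.593]
ft_force: [1.0, 0.3, -0.6]
finger_gap: 15.8
time: 12.3
ee_pos: [428.6, 279.4, 58.4]
tool_rot: [-0.918, -1.578, 1.58]
ft_force: [-1.1, -0.1, 0.2]
finger_gap: 16.4
t 12.3 at [428.6 279.4  58.4] yaw 119.6 gap 16.4 F [-1.1 -0.1  0.2] shift [-0.01, 0.21, -0.58] turn -0.04
```

```bash
python3 -m handwheel '[[10,[-0.05,0.15,-0.5],0],[10,[-0.05,0.15,-0.55],0],[34,[-0.05,0.15,-0.55],0],[34,[-0.05,0.15,-0.55],0],[34,[-0.05,0.15,-0.55],0]]' ; python3 -m handwheel '[[34,[0.1,-0.5,1.5],0],[34,[0.7,-2,2],0],[34,[1.4,-3.9,2],0],[34,[2.2,-5.8,2],0],[34,[2.9,-7.7,2],0]]';python3 - <<'E'
from h import *
im=get_image("top")
crop("top",215,190,305,260,8,"b3.png",im)
go(561,-83.5,45,120.6)
E
```

```text
time: 12.8
ee_pos: [427.7, 283.8, 45.1]
tool_rot: [-0.919, -1.579, 1.578]
ft_force: [0.6, 0.1, 0.5]
finger_gap: 33.7
time: 13.3
ee_pos: [499.7, 92.3, 95.5]
tool_rot: [-0.92, -1.58, 1.579]
ft_force: [0.0, 0.2, 0.5]
finger_gap: 33.8
t 13.3 at [501.5  86.4  95.3] yaw 119.4 gap 34.3 F [ 0.  -5.7  0.3] shift [2.38, -6.79, -2.01] turn 0.15
```

View pics/b3.png

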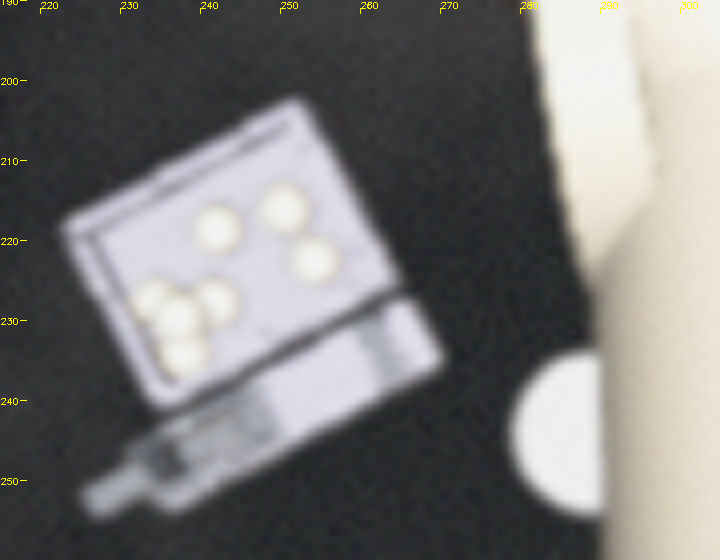

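```bash
python3 -m handwheel '[[34,[0.6,-1.6,0],0],[34,[1.2,-3.2,0],0.1],[34,[1.8,-4.9,-0.6],0.15],[34,[2.3,-6.5,-1.4],0.15],[34,[2.35,-7,-2],0.15]]';python3 -m handwheel '[[34,[0,0,0],0]]';python3 - <<'E'
from h import *
go(561,-83.2,5.5,120.6)
im=crop("side",260,220,360,310,6,"b4.png")
E
```

```text
time: 13.85
ee_pos: [558.4, -84.3, 43.9]
tool_rot: [-0.908, -1.591, 1.592]
ft_force: [0.2, 0.0, -1.0]
finger_gap: 33.9
time: 13.95
ee_pos: [556.3, -82.4, 42.4]
tool_rot: [-0.903, -1.589, 1.592]
ft_force: [1.0, -0.1, -0.6]
finger_gap: 34.2
t 13.9 at [556.3 -82.4  42.4] yaw 120.6 gap 34.2 F [ 1.  -0.1 -0.6] shift [0.19, -0.03, -1.48] turn -0.01
```

View pics/b4.png

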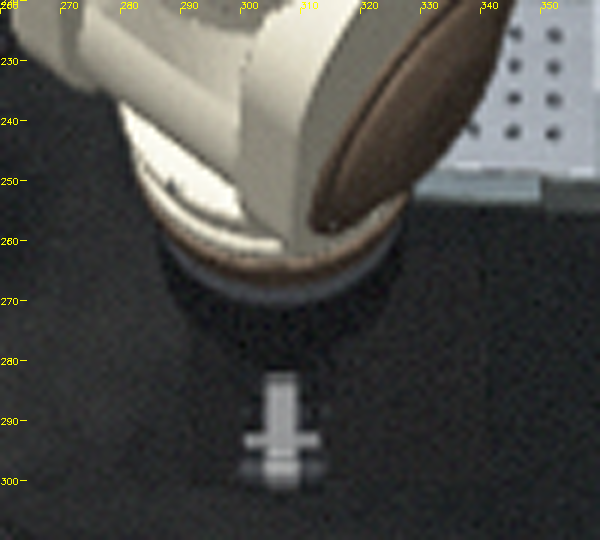

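```bash
python3 -m handwheel '[[34,[0.19,0,-0.5],0],[34,[0.19,0,-1.1],0],[34,[0.19,0,-1.4],0],[34,[0.19,0,-1.45],0]]';python3 -m handwheel '[[10,[0,0,0],0],[10,[0,0,0],0],[10,[0,0,0],0],[10,[0,0,0],0]]';python3 -m handwheel '[[10,[0,0,0.5],0],[10,[0,0,1],0],[10,[0,0,2],0],[10,[0,0,3],0],[10,[0,0,3],0]]';python3 - <<'E'
from h import *
go(*loc(CAS,-5,-12),70,119.3)
im=crop("side",260,200,360,310,6,"b5.png")
E
```

```text
time: 14.4
ee_pos: [561.4, -80.1, 7.0]
tool_rot: [-0.902, -1.593, 1.594]
ft_force: [-0.1, -0.2, 0.5]
finger_gap: 33.9
time: 14.8
ee_pos: [562.6, -81.0, 9.0]
tool_rot: [-0.906, -1.594, 1.593]
ft_force: [1.2, 0.4, -0.4]
finger_gap: 15.6
time: 15.3
ee_pos: [564.5, -81.3, 88.8]
tool_rot: [-0.912, -1.597, 1.593]
ft_force: [0.5, -0.3, 0.8]
finger_gap: 16.0
t 15.3 at [564.5 -81.3  88.8] yaw 120.8 gap 16.0 F [ 0.5 -0.3  0.8] shift [-5.84, 13.78, -0.75] turn -0.19
```

View pics/b5.png

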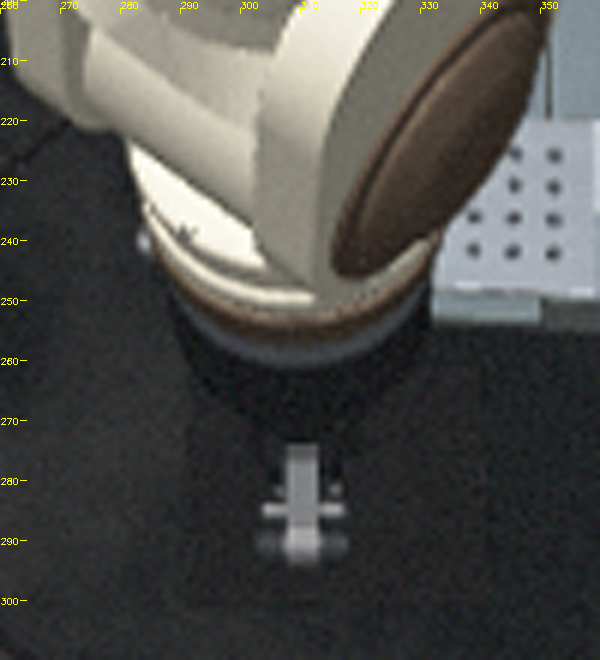

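```bash
python3 -m handwheel '[[10,[-0.7,1.6,0],0],[10,[-1.4,3.2,0],0],[10,[-2.1,4.8,0],0],[10,[-2.9,6.5,0],0],[10,[-3.7,8.2,0],0]]' ; python3 -m handwheel '[[10,[-0.8,1.9,0],0],[10,[-1.6,3.7,0],-0.1],[10,[-2.4,5.5,-0.5],-0.15],[10,[-2.5,5.7,-1],-0.15],[10,[-2.5,5.7,-1],-0.15]]';python3 - <<'E'
from h import *
go(*loc(CAS,-12,-3),44,119.3)
E
```

```text
time: 15.85
ee_pos: [468.7, 125.3, 83.4]
tool_rot: [-0.905, -1.593, 1.593]
ft_force: [1.0, 1.1, -0.7]
finger_gap: 15.9
time: 16.35
ee_pos: [405.7, 267.0, 56.7]
tool_rot: [-0.915, -1.578, 1.583]
ft_force: [-0.2, 0.4, 0.3]
finger_gap: 16.0
t 16.4 at [405.7 267.   56.7] yaw 119.8 gap 16.0 F [-0.2  0.4  0.3] shift [0.1, 0.02, -0.51] turn -0.06
```

```bash
python3 -m handwheel '[[10,[0.05,0,-0.5],0],[10,[0.05,0,-0.5],0],[34,[0.05,0,-0.5],0],[34,[0.05,0,-0.5],0],[34,[0.05,0,-0.5],0]]' ; python3 -m handwheel '[[45,[0,0,1.5],0],[45,[0.6,-1.5,3.3],0],[45,[1.2,-3.2,4],0],[45,[2,-4.9,4],0],[45,[2,-4.9,4],0]]';python3 - <<'E'
from h import *
im=get_image("top")
crop("top",215,190,305,260,8,"b6.png",im)
im=crop("side",270,180,370,280,7,"b7.png")
crop("side",295,110,365,175,6,"b8.png",im)
go(455,28,90,113.4)
E
```

```text
time: 16.85
ee_pos: [409.2, 266.2, 46.5]
tool_rot: [-0.92, -1.579, 1.578]
ft_force: [-0.0, 0.7, -0.3]
finger_gap: 34.1
time: 17.35
ee_pos: [460.8, 140.2, 147.7]
tool_rot: [-0.925, -1.578, 1.575]
ft_force: [-0.2, 0.0, -0.2]
finger_gap: 44.7
t 17.4 at [459.2 142.8 146.4] yaw 119.4 gap 44.9 F [ 0.5  0.  -0.1] shift [-0.17, -4.59, -2.26] turn -0.75
```

View pics/b6.png

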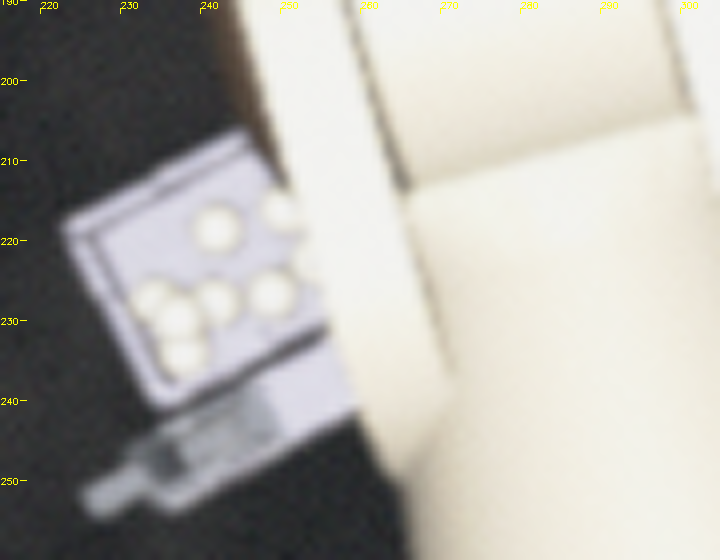

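View pics/b7.png

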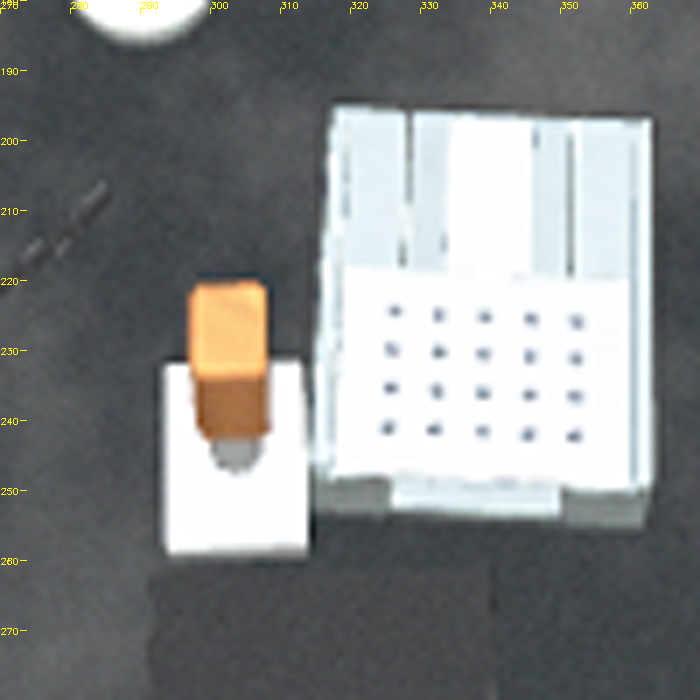

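```bash
python3 -m handwheel '[[45,[-0.5,1.8,0],0],[45,[-1.2,3.5,0],0],[45,[-2,5.2,0],0],[45,[-2,5.2,0],0]]';python3 - <<'E'
from h import *
im=get_image("top")
crop("top",290,170,390,250,7,"b9.png",im)
E
```

```text
time: 17.85
ee_pos: [405.6, 278.8, 145.6]
tool_rot: [-0.913, -1.583, 1.583]
ft_force: [0.8, -0.2, 1.3]
finger_gap: 44.9
```

View pics/b9.png

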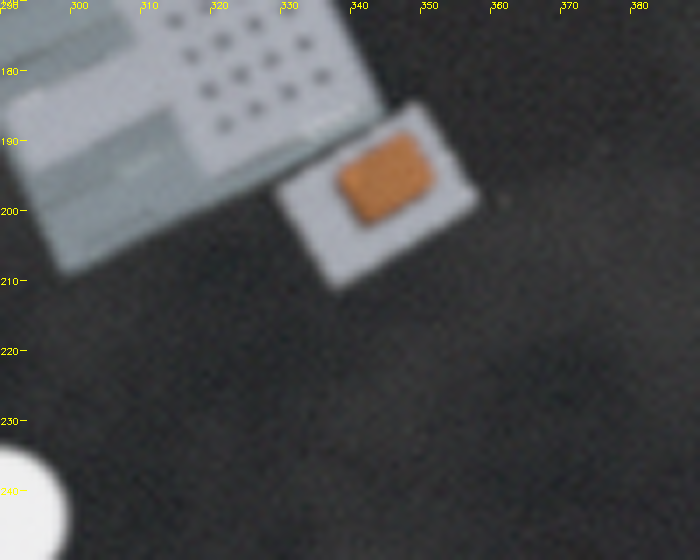

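```bash
python3 - <<'E'
from fit import *
h=12
L=[(23,33,h),(23,-33,h),(-23,-33,h),(-23,33,h)]
T=[("top",l,(290+a/7,170+b/7)) for l,(a,b) in zip(L,((278,190),(415,102),(480,195),(335,290)))]
# side: up ~ +y local, right ~ +x
S=[("side",l,(270+a/7,180+b/7)) for l,(a,b) in zip([(-23,33,h),(23,33,h),(23,-33,h),(-23,-33,h)],((164,362),(300,362),(310,550),(168,550)))]
for o in(T,S,T+S):
    p,r=fit(o,(450,20,.5),.5);print(np.round(p[:2],1),np.degrees(p[2]),np.round(r,1).tolist())
# grip top center z=100
print(px2w("top",290+388/7-.5,170+178/7-.5,100))
go(480,5,150,120)
E
```

```text
[491.6   5.7] 33.91761211740694 [[-0.3, 0.0], [0.0, -0.2], [-0.2, 0.4], [0.5, -0.3]]
[490.5   2.3] 32.69892059386492 [[0.1, 0.7], [0.3, 0.1], [-0.2, -0.7], [-0.3, -0.0]]
[490.8   3.7] 33.18522991066985 [[0.3, 0.1], [0.9, 0.2], [0.5, 0.9], [1.0, -0.1], [0.5, 0.4], [0.7, -0.4], [0.4, -1.2], [0.4, -0.4]]
[490.13684066   5.69794822 100.        ]
t 17.9 at [406.5 277.  145.6] yaw 120.0 gap 44.9 F [ 0.8 -0.1  0.7] shift [2.94, -10.88, 0.17] turn 0.01
```

```bash
python3 -m handwheel '[[45,[0.6,-1.8,0],0],[45,[1.2,-3.7,0],0.2],[45,[1.8,-5.6,0],0.44],[45,[2.4,-7.5,0],0.44],[45,[3,-9.4,0],0.44]]';python3 -m handwheel '[[45,[0.4,-1.4,0],0],[45,[0.4,-1.4,0],0],[45,[0.4,-1.4,0],0]]';python3 - <<'E'
from h import *
go(491,5,57,123.5)
im=crop("side",270,180,370,280,7,"c1.png")
E
```

```text
time: 18.4
ee_pos: [483.6, 37.0, 146.1]
tool_rot: [-0.878, -1.621, 1.621]
ft_force: [1.3, 1.8, -0.2]
finger_gap: 45.0
time: 18.7
ee_pos: [493.4, 3.3, 145.8]
tool_rot: [-0.878, -1.619, 1.62]
ft_force: [-0.6, 0.0, -0.4]
finger_gap: 44.8
t 18.7 at [493.4   3.3 145.8] yaw 123.0 gap 44.8 F [-0.6  0.  -0.4] shift [-0.1, 0.07, -3.55] turn 0.06
```

View pics/c1.png

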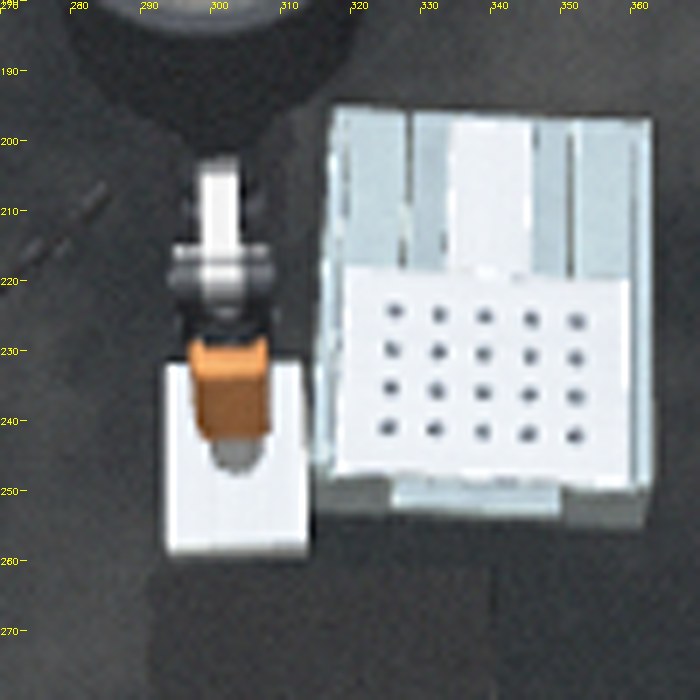

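```bash
python3 -m handwheel '[[45,[-0.05,0,-1],0.05],[45,[-0.05,0,-2.2],0.05],[45,[-0.05,0,-3.3],0.05],[45,[-0.05,0,-3.55],0.05],[45,[-0.05,0,-3.55],0.05]]';python3 -m handwheel '[[20,[0,0,0],0],[20,[0,0,0],0],[20,[0,0,0],0],[20,[0,0,0],0]]' 100;python3 - <<'E'
from h import *
go(491,5,57,123.5)
im=crop("side",270,180,370,280,7,"c2.png")
E
```

```text
time: 19.25
ee_pos: [491.6, 5.0, 56.9]
tool_rot: [-0.87, -1.626, 1.627]
ft_force: [-0.1, -0.7, 0.1]
finger_gap: 44.5
time: 19.65
ee_pos: [493.2, 4.4, 58.9]
tool_rot: [-0.875, -1.628, 1.625]
ft_force: [-1.7, 2.7, 5.9]
finger_gap: 30.9
t 19.6 at [493.2   4.4  58.9] yaw 123.5 gap 30.9 F [-1.7  2.7  5.9] shift [-0.09, 0.02, -0.08] turn -0.01
```

View pics/c2.png

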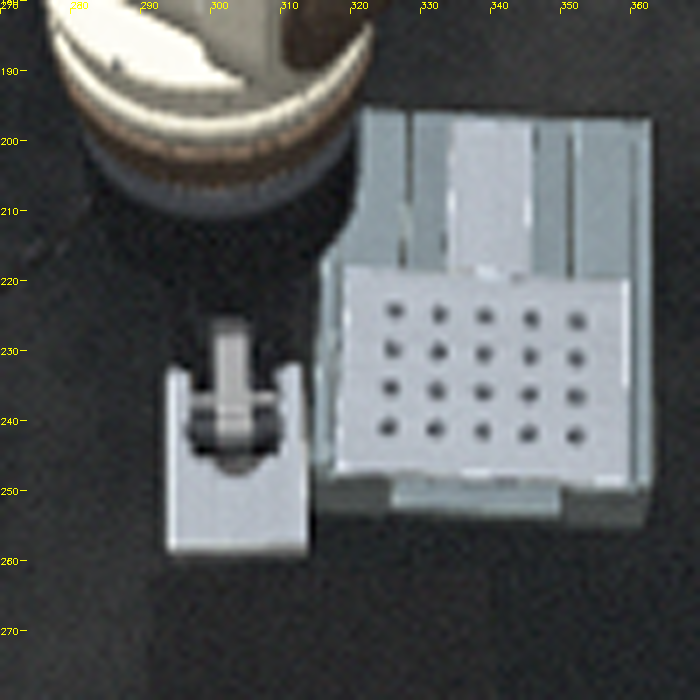

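```bash
python3 -m handwheel '[[20,[0,0,0.5],0],[20,[0,0,1.3],0],[20,[0,0,2.2],0],[20,[0,0,3],0],[20,[0,0,3],0]]';python3 - <<'E'
from h import *
go(*loc(CAS,0,-2),135,119.3)
im=crop("side",250,140,370,270,6,"c3.png")
E
```

```text
time: 20.2
ee_pos: [493.8, 3.9, 135.7]
tool_rot: [-0.878, -1.629, 1.625]
ft_force: [2.0, -0.7, -2.8]
finger_gap: 30.6
t 20.2 at [493.8   3.9 135.7] yaw 123.5 gap 30.6 F [ 2.  -0.7 -2.8] shift [-3.03, 10.82, -0.03] turn -0.53
```

View pics/c3.png

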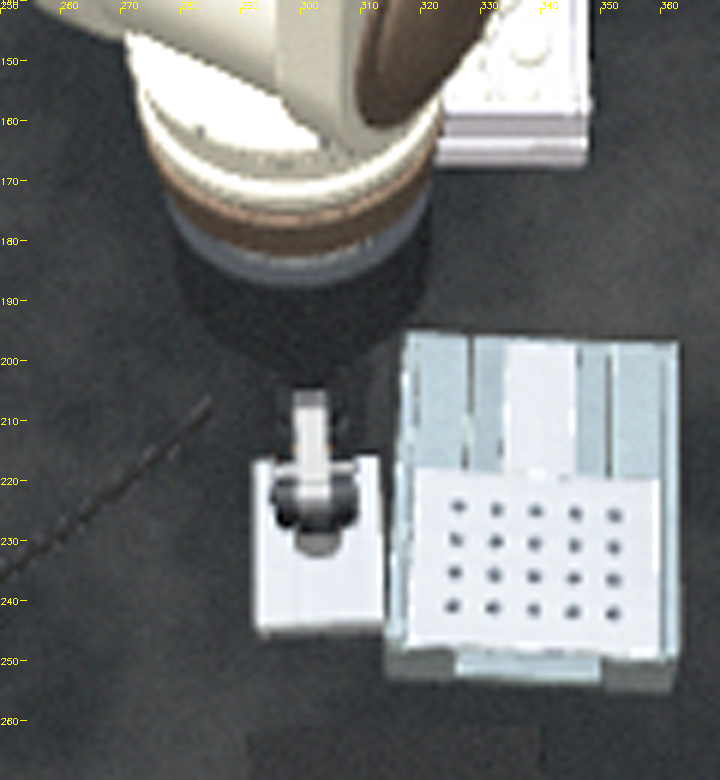

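```bash
python3 -m handwheel '[[20,[-0.5,1.5,0],0],[20,[-1,3.2,0],-0.2],[20,[-1.4,4.9,0],-0.4],[20,[-1.9,6.6,0],-0.5],[20,[-2.4,8.3,0],-0.5]]';python3 -m handwheel '[[20,[-0.4,1.5,0],0],[20,[-0.7,2.4,0],0],[20,[-0.7,2.4,0],0],[20,[-0.7,2.4,0],0]]';python3 - <<'E'
from h import *
go(*loc(CAS,0,0),110,119.3)
im=crop("side",270,80,370,190,6,"c4.png")
E
```

```text
time: 20.75
ee_pos: [431.2, 212.8, 131.1]
tool_rot: [-0.92, -1.576, 1.578]
ft_force: [0.8, -0.1, -2.4]
finger_gap: 31.2
time: 21.15
ee_pos: [414.3, 271.5, 131.1]
tool_rot: [-0.918, -1.577, 1.58]
ft_force: [-0.5, 0.1, -3.3]
finger_gap: 30.8
t 21.1 at [414.3 271.5 131.1] yaw 119.6 gap 30.8 F [-0.5  0.1 -3.3] shift [0.11, 0.18, -0.84] turn -0.04
```

View pics/c4.png

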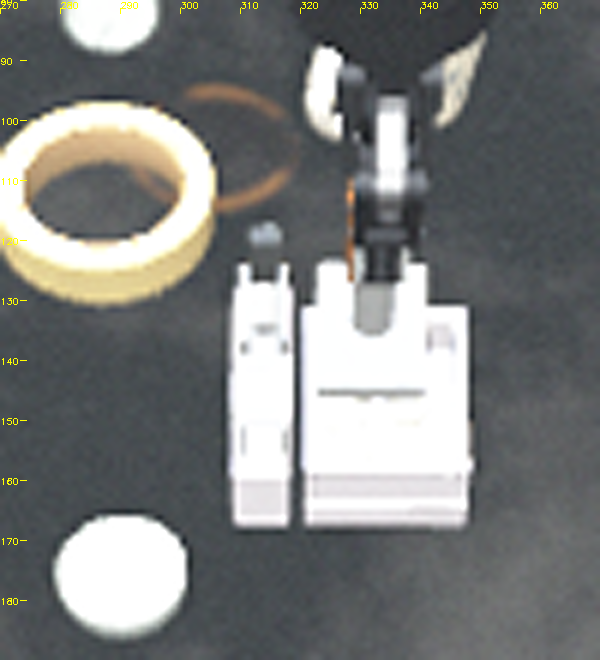

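```bash
python3 -m handwheel '[[20,[0.22,0.17,-0.2],0],[20,[0.22,0.17,-0.5],-0.04],[20,[0.22,0.17,-0.8],-0.04],[20,[0.22,0.17,-0.8],-0.04]]';python3 - <<'E'
from h import *
go(*loc(CAS,0,0),110,119.3)
im=crop("side",290,90,370,180,7,"c5.png")
crop("top",200,180,320,270,6,"c5t.png")
E
```

```text
time: 21.6
ee_pos: [419.9, 274.9, 110.6]
tool_rot: [-0.923, -1.571, 1.575]
ft_force: [-0.3, 0.3, -3.0]
finger_gap: 31.1
t 21.6 at [419.9 274.9 110.6] yaw 119.2 gap 31.1 F [-0.3  0.3 -3. ] shift [-0.11, 0.04, -0.02] turn 0.02
```

View pics/c5.png

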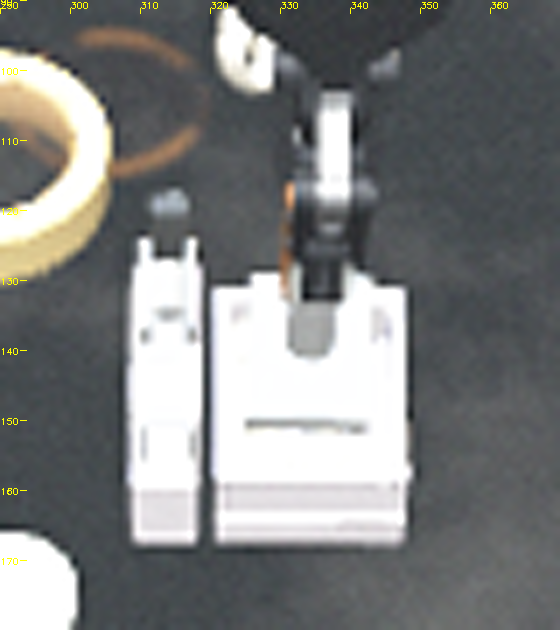

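View pics/c5t.png

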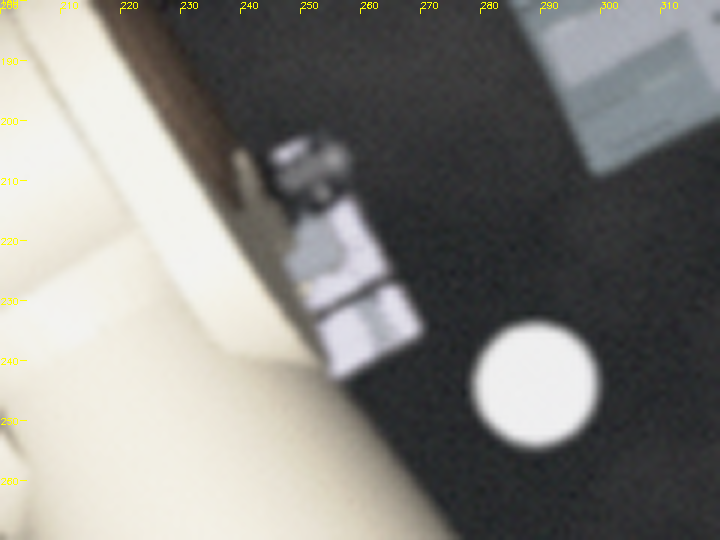

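```bash
python3 - <<'E'
from h import *
im=crop("top",238,195,278,245,14,"c6.png")
for l in((-23,-33),(23,-33),(-23,0)):
    print(l,w2px("top",[*loc(CAS,*l),64])+.5,w2px("side",[*loc(CAS,*l),52])+.5)
E
```

```text
(-23, -33) [257.70060527 223.60202016] [325.64011341 151.43835539]
(23, -33) [249.72221476 208.37316543] [343.88569724 151.77677145]
(-23, 0) [246.68538583 229.45100607] [325.79281508 141.26795248]
```

View pics/c6.png

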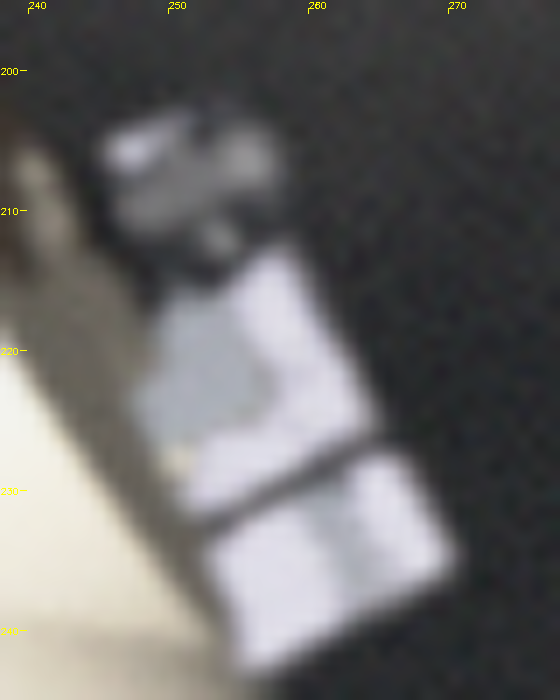

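```bash
python3 -m handwheel '[[20,[0,0,-0.1],0],[20,[0,0,-0.2],0],[20,[0,0,-0.3],0]]'; python3 -m handwheel '[[20,[0,0,-0.1],0],[20,[0,0,-0.1],0]]'
```

```text
time: 22.05
ee_pos: [421.3, 276.5, 107.0]
tool_rot: [-0.925, -1.578, 1.571]
ft_force: [-1.6, -3.2, 24.4]
finger_gap: 30.9
time: 22.25
ee_pos: [421.7, 276.8, 105.3]
tool_rot: [-0.926, -1.579, 1.57]
ft_force: [2.7, 0.5, 4.4]
finger_gap: 31.1
```

```bash
python3 -m handwheel '[[20,[0,0,-0.1],0],[20,[0,0,-0.1],0]]'; python3 -m handwheel '[[20,[0,0,-0.1],0],[20,[0,0,-0.1],0]]'
```

```text
time: 22.45
ee_pos: [420.1, 275.6, 99.3]
tool_rot: [-0.923, -1.573, 1.575]
ft_force: [-1.0, 0.0, -2.8]
finger_gap: 31.2
time: 22.65
ee_pos: [420.0, 275.5, 96.4]
tool_rot: [-0.923, -1.573, 1.575]
ft_force: [0.5, -0.5, -2.5]
finger_gap: 30.8
```

```bash
python3 -m handwheel '[[20,[0,0,-0.1],0],[20,[0,0,-0.1],0]]'; python3 -m handwheel '[[20,[0,0,-0.08],0],[20,[0,0,-0.08],0]]'
```

```text
time: 22.85
ee_pos: [420.2, 275.6, 94.2]
tool_rot: [-0.923, -1.573, 1.575]
ft_force: [0.3, 0.5, -2.5]
finger_gap: 31.0
time: 23.05
ee_pos: [420.6, 275.9, 93.1]
tool_rot: [-0.924, -1.575, 1.573]
ft_force: [1.0, -0.4, -1.1]
finger_gap: 31.0
```

```bash
python3 -m handwheel '[[20,[0,0,-0.08],0],[20,[0,0,-0.08],0]]'; python3 -m handwheel '[[20,[0,0,-0.08],0],[20,[0,0,-0.08],0],[20,[0,0,-0.08],0],[20,[0,0,-0.08],0]]'
```

```text
time: 23.25
ee_pos: [421.2, 276.3, 92.9]
tool_rot: [-0.925, -1.577, 1.572]
ft_force: [-1.1, -1.5, 12.5]
finger_gap: 30.6
time: 23.65
ee_pos: [421.9, 276.8, 92.8]
tool_rot: [-0.926, -1.58, 1.57]
ft_force: [-2.9, -2.6, 25.2]
finger_gap: 30.7
```

```bash
python3 -m handwheel '[[20,[0,0,0.2],0],[20,[-0.1,0.17,0.25],0],[20,[-0.1,0.17,0.25],0],[20,[-0.1,0.17,0.05],0],[20,[-0.1,0.17,0.05],0]]'; python3 -m handwheel '[[20,[0,0,-0.05],0],[20,[0,0,-0.05],0],[20,[0,0,-0.05],0]]'
```

```text
time: 24.15
ee_pos: [419.0, 280.9, 92.8]
tool_rot: [-0.925, -1.578, 1.571]
ft_force: [-3.7, -1.4, 22.9]
finger_gap: 31.1
time: 24.45
ee_pos: [419.3, 281.1, 92.7]
tool_rot: [-0.926, -1.58, 1.57]
ft_force: [-4.7, -2.0, 30.4]
finger_gap: 31.2
```

Now the opposite side, −y, then ±x.

```bash
python3 -m handwheel '[[20,[0,0,0.3],0],[20,[0.2,-0.34,0.3],0],[20,[0.2,-0.34,0.3],0],[20,[0.2,-0.34,0.05],0],[20,[0.2,-0.34,0.05],0]]'; python3 -m handwheel '[[20,[-0.1,0.17,0.3],0],[20,[-0.27,0.1,0.3],0],[20,[-0.27,0.1,0.3],0],[20,[-0.27,0.1,0.02],0],[20,[-0.27,0.1,0.02],0]]'; python3 -m handwheel '[[20,[0,0,0.3],0],[20,[0.34,0.2,0.3],0],[20,[0.34,0.2,0.3],0],[20,[0.34,0.2,0],0],[20,[0.34,0.2,0],0]]'
```

```text
time: 24.95
ee_pos: [424.3, 272.1, 92.7]
tool_rot: [-0.926, -1.578, 1.57]
ft_force: [-3.1, -1.0, 23.8]
finger_gap: 31.0
time: 25.45
ee_pos: [417.3, 274.6, 92.8]
tool_rot: [-0.926, -1.578, 1.571]
ft_force: [-4.0, -1.9, 21.2]
finger_gap: 31.1
time: 25.95
ee_pos: [426.2, 280.0, 92.4]
tool_rot: [-0.926, -1.578, 1.571]
ft_force: [-0.2, -0.5, 16.1]
finger_gap: 30.8
```

```bash
python3 -m handwheel '[[20,[-0.1,-0.1,0.5],0],[20,[-0.1,-0.1,1.4],0],[20,[0.3,-1.2,2],0],[20,[0.6,-2.9,2],0],[20,[0.8,-4.6,2],0]]'; python3 - <<'E'
from h import *
im=get_image("top")
crop("top",215,190,305,260,8,"d1.png",im)
im=crop("side",295,110,365,175,9,"d2.png")
cv2.imwrite("pics/d2b.png",cv2.convertScaleAbs(cv2.imread("pics/d2.png"),alpha=1.0,beta=0))
go(440,25,130,119)
E
```

```text
time: 26.45
ee_pos: [444.6, 163.0, 140.4]
tool_rot: [-0.922, -1.575, 1.575]
ft_force: [1.3, -0.5, -3.1]
finger_gap: 30.7
t 26.6 at [444.6 160.1 140.1] yaw 119.0 gap 30.9 F [-0.7  1.3 -2.6] shift [-0.18, -5.4, -0.41] turn 0.0
```

View pics/d1.png

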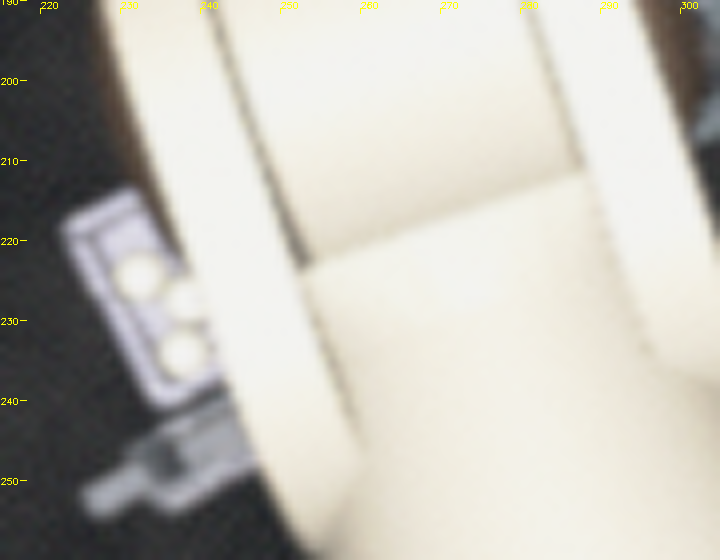

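View pics/d2.png

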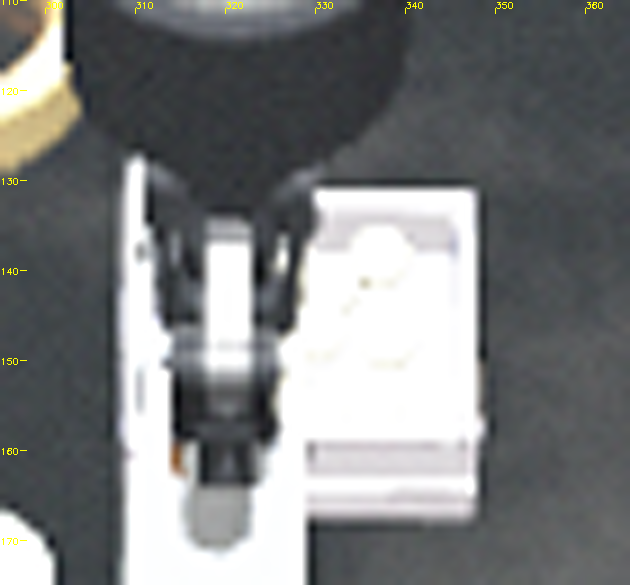

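```bash
python3 -m handwheel '[[20,[0,-1.5,0],0],[20,[-0.05,-3.2,0],0],[20,[-0.1,-4.8,0],0],[20,[-0.18,-5.4,0],0],[20,[-0.18,-5.4,0],0]]'; python3 - <<'E'
from h import *
im=get_image("top")
crop("top",215,190,305,260,8,"d3.png",im)
im=crop("side",270,130,370,270,5,"d4.png")
go(440,25,58,119)
E
```

```text
time: 27.05
ee_pos: [439.6, 27.5, 140.1]
tool_rot: [-0.924, -1.571, 1.572]
ft_force: [-0.2, 0.3, -2.9]
finger_gap: 30.9
t 27.1 at [440.   29.2 140.2] yaw 119.2 gap 31.1 F [-0.   0.1 -2.5] shift [0.0, -0.17, -3.29] turn -0.02
```

View pics/d3.png

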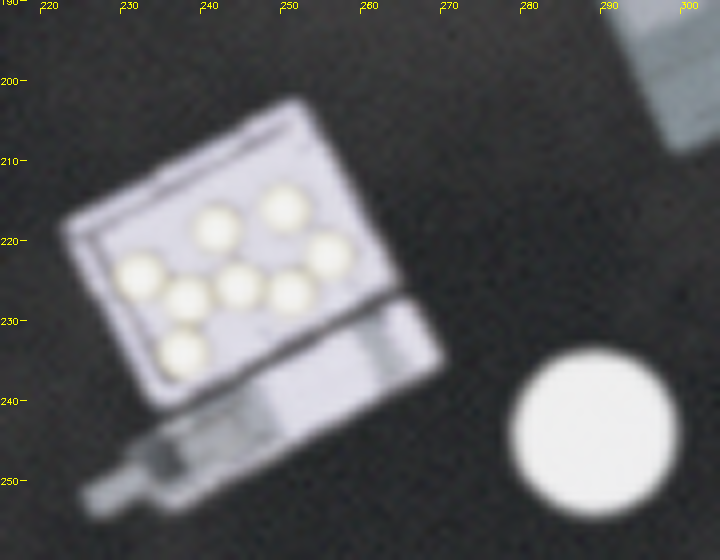

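View pics/d4.png

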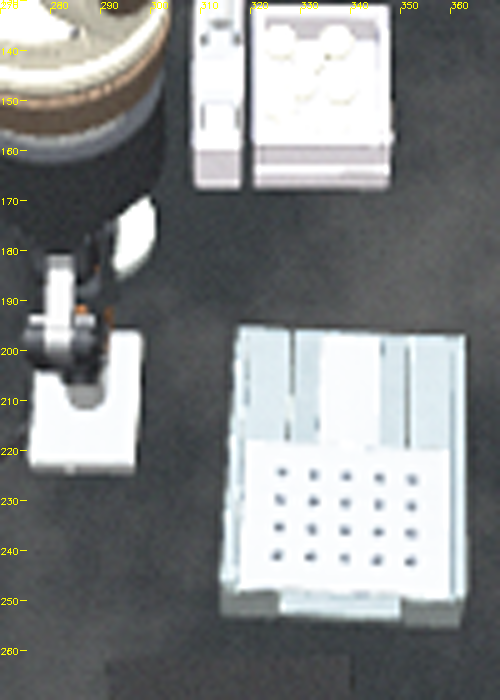

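```bash
python3 -m handwheel '[[20,[0,0,-1],0],[20,[0,0,-2],0],[20,[0,0,-2.8],0],[20,[0,0,-3.1],0],[20,[0,0,-3.1],0]]'; python3 -m handwheel '[[20,[0,0,-0.1],0],[20,[0,0,-0.1],0]]'
```

```text
time: 27.65
ee_pos: [439.5, 29.8, 62.2]
tool_rot: [-0.92, -1.573, 1.575]
ft_force: [0.5, -0.6, -1.7]
finger_gap: 30.9
time: 27.85
ee_pos: [440.7, 29.3, 61.4]
tool_rot: [-0.924, -1.575, 1.574]
ft_force: [-0.2, -0.0, -2.8]
finger_gap: 31.0
```

```bash
python3 -m handwheel '[[20,[0,0,-0.1],0],[20,[0,0,-0.1],0]]'; python3 -m handwheel '[[20,[0,0,-0.06],0],[20,[0,0,-0.06],0]]'
```

```text
time: 28.05
ee_pos: [440.8, 29.1, 58.9]
tool_rot: [-0.925, -1.575, 1.573]
ft_force: [-1.3, -0.6, 2.0]
finger_gap: 30.9
time: 28.25
ee_pos: [440.9, 29.1, 58.9]
tool_rot: [-0.926, -1.576, 1.573]
ft_force: [-6.1, 0.3, 15.4]
finger_gap: 30.8
```

Contact. Release and rise; clear fully before moving sideways.

```bash
python3 -m handwheel '[[20,[0,0,0.05],0],[50,[0,0,0.05],0],[50,[0,0,0.05],0],[50,[0,0,0.05],0],[50,[0,0,0.05],0]]' 30; python3 -m handwheel '[[50,[0,0,0.8],0],[50,[0,0,1.8],0],[50,[0,0,3],0],[50,[0,0,4],0],[50,[0,0,4],0]]'; python3 - <<'E'
from h import *
im=crop("side",270,130,370,270,5,"d5.png")
# slot target: behind cover rear edge
print(loc(DECK,60,0))
go(*loc(DECK,55,0),100,117.8)
E
```

```text
time: 28.75
ee_pos: [440.1, 29.0, 57.7]
tool_rot: [-0.923, -1.574, 1.574]
ft_force: [-0.2, 0.4, 0.2]
finger_gap: 50.0
time: 29.25
ee_pos: [441.6, 29.1, 161.1]
tool_rot: [-0.928, -1.578, 1.573]
ft_force: [-0.3, 0.0, 0.3]
finger_gap: 50.3
[564.48319842  34.72514149]
t 29.3 at [441.   29.1 159.2] yaw 119.2 gap 50.0 F [-0.1 -0.4 -0.9] shift [4.85, 0.4, -2.37] turn -0.18
```

View pics/d5.png

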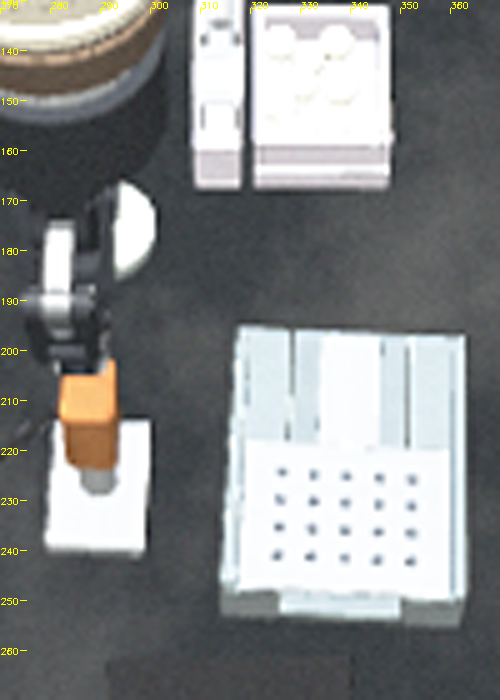

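```bash
python3 -m handwheel '[[20,[1.1,-0.2,0],-1],[0,[2.2,-0.4,0],-2],[0,[3.3,-0.6,0],-3],[0,[4.4,-0.8,0],-4],[0,[5.5,-1,0],-5]]' 30; python3 -m handwheel '[[0,[0,0,0],-1],[0,[0,0,0],-2],[0,[0,0,0],-3],[0,[0,0,0],-4],[0,[0,0,0],-5]]';  python3 -m handwheel '[[0,[0,0,0],-1],[0,[0,0,0],-1.4],[0,[0,0,0],-1.4],[0,[0,0,0],-1.4]]'; python3 - <<'E'
from h import *
go(*loc(DECK,95,0),60,27.8)
E
```

```text
time: 29.8
ee_pos: [578.3, 3.8, 156.2]
tool_rot: [-1.294, -1.064, 1.066]
ft_force: [0.3, -0.0, 0.2]
finger_gap: 0.0
time: 30.3
ee_pos: [577.2, 4.0, 156.2]
tool_rot: [-1.504, -0.529, 0.533]
ft_force: [0.7, -0.9, -0.0]
finger_gap: -0.0
time: 30.7
ee_pos: [577.3, 4.1, 156.9]
tool_rot: [-1.536, -0.384, 0.386]
ft_force: [-0.1, 0.1, -0.6]
finger_gap: 0.2
t 30.7 at [577.3   4.1 156.9] yaw 28.1 gap 0.2 F [-0.1  0.1 -0.6] shift [0.14, -0.01, -3.87] turn -0.04
```

```bash
python3 -m handwheel '[[0,[0.15,-0.1,-1],-0.04],[0,[0.15,-0.1,-2.5],-0.04],[0,[0.15,-0.1,-4],-0.04],[0,[0.15,-0.1,-4],-0.04]]'; python3 - <<'E'
from h import *
im=crop("side",290,190,390,290,7,"e1.png")
go(*loc(DECK,97,0),18,27.8)
E
```

```text
time: 31.1
ee_pos: [578.1, 1.5, 52.3]
tool_rot: [-1.535, -0.373, 0.387]
ft_force: [-0.7, -0.0, -1.3]
finger_gap: 0.3
t 31.1 at [579.6   1.5  55.7] yaw 27.8 gap 0.0 F [ 0.6 -0.2  0.6] shift [0.09, 0.02, -1.51] turn 0.01
```

View pics/e1.png

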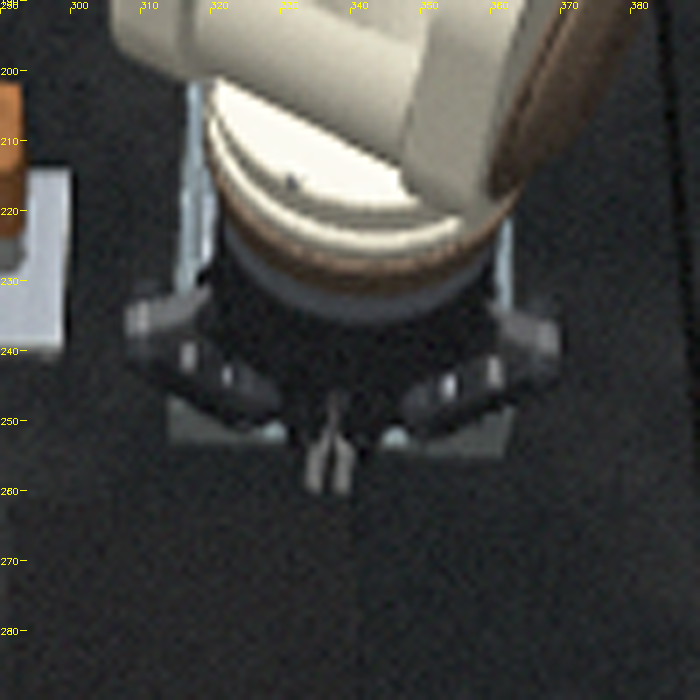

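```bash
python3 -m handwheel '[[0,[0.06,0.02,-0.5],0],[0,[0.06,0.02,-1.1],0],[0,[0.06,0.02,-1.5],0],[0,[0.06,0.02,-1.5],0]]'; python3 - <<'E'
from h import *
im=crop("side",290,190,390,290,7,"e2.png")
go(*loc(DECK,80,0),18,27.8)
E
```

```text
time: 31.55
ee_pos: [582.1, 2.1, 18.8]
tool_rot: [-1.537, -0.377, 0.381]
ft_force: [-0.9, 0.1, -0.1]
finger_gap: 0.1
t 31.6 at [582.5   2.   19.7] yaw 27.7 gap -0.1 F [-0.4 -0.1  0.6] shift [-0.35, 0.6, -0.07] turn 0.01
```

View pics/e2.png

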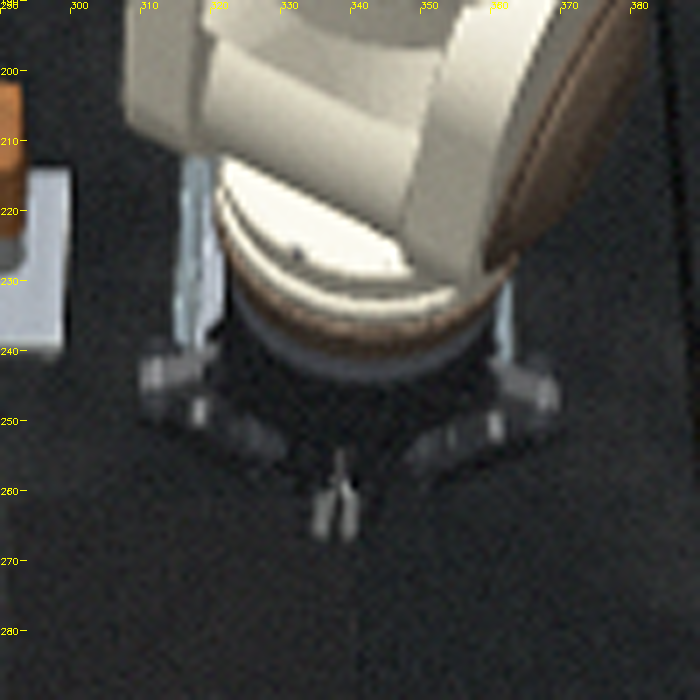

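```bash
python3 -m handwheel '[[0,[-0.18,0.34,0],0],[0,[-0.36,0.68,0],0],[0,[-0.54,1.02,0],0],[0,[-0.72,1.36,0],0],[0,[-0.88,1.68,0],0]]';  python3 - <<'E'
from h import *
im=crop("side",280,150,390,270,6,"e3.png")
go(*loc(DECK,28,0),18,27.8)
E
```

```text
time: 32.1
ee_pos: [560.6, 45.0, 20.7]
tool_rot: [-1.537, -0.38, 0.379]
ft_force: [-0.3, -1.3, 1.4]
finger_gap: 0.2
t 32.1 at [560.   45.8  20.5] yaw 27.7 gap -0.0 F [-0.4  1.9 -0.6] shift [-0.42, 0.69, -0.1] turn 0.01
```

View pics/e3.png

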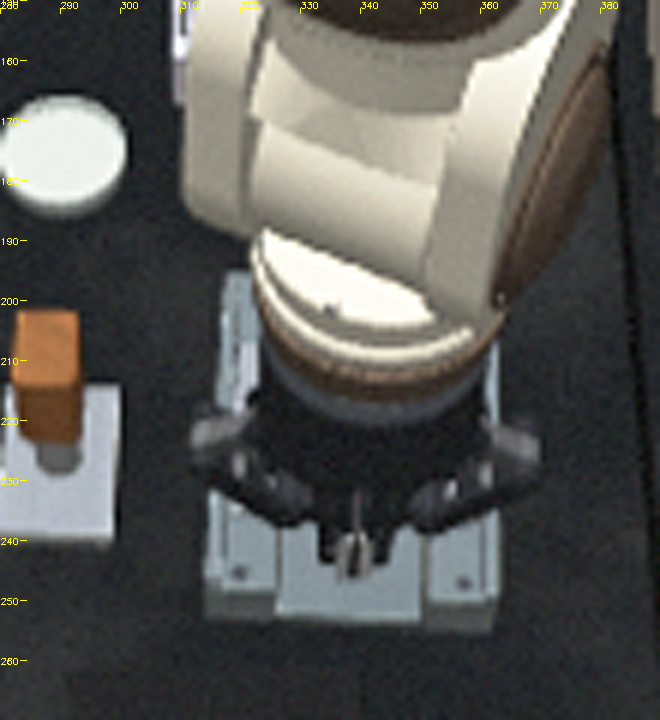

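```bash
python3 -m handwheel '[[0,[-0.13,0.24,0],0],[0,[-0.26,0.48,0],0],[0,[-0.4,0.72,0],0],[0,[-0.4,0.72,0],0]]'; python3 - <<'E'
from h import *
im=crop("side",280,150,390,270,6,"e4.png")
im=crop("top",220,140,360,240,5,"e4t.png")
s,p,a,R=st();d=p[:2]-np.array(DECK[:2]);print(d@[.466,-.885],d@[.885,.466],p)
E
```

```text
time: 32.55
ee_pos: [550.4, 62.8, 20.2]
tool_rot: [-1.537, -0.379, 0.38]
ft_force: [-0.2, -0.6, 0.6]
finger_gap: 0.2
29.326196655119816 0.6949293435029684 [550.77558111  62.17991429  20.23901551]
```

View pics/e4t.png

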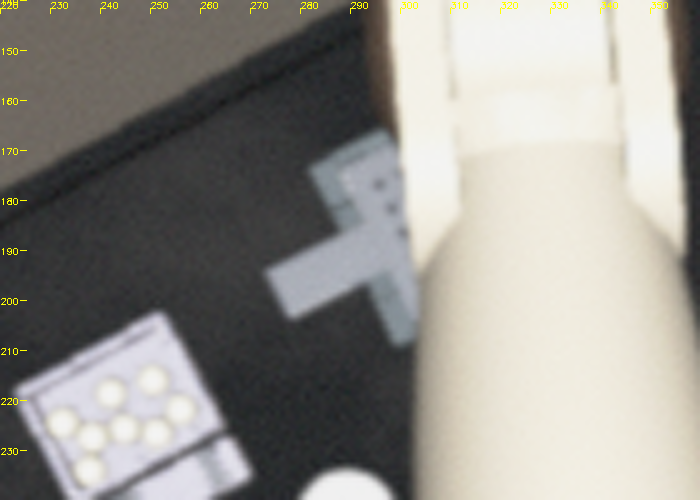

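```bash
python3 -m handwheel '[[0,[0.2,-0.36,0],0],[0,[0.3,-0.54,0.5],0],[20,[0.3,-0.54,2],0],[45,[0.1,0.2,3.5],0],[45,[-0.4,1.5,3.5],0]]'; python3 - <<'E'
from h import *
def toloc(f,p):
    a=np.radians(f[2]);d=np.array(p[:2])-f[:2];return np.round([np.cos(a)*d[0]+np.sin(a)*d[1],-np.sin(a)*d[0]+np.cos(a)*d[1]],1)
for u,v in((272.6,194.4),(278.4,204)):
    w=px2w("top",u-.5,v-.5,34);print(np.round(w),toloc(DECK,w))
go(*loc(DECK,-105,0),80,27.8)
E
```

```text
time: 33.15
ee_pos: [544.1, 98.5, 114.2]
tool_rot: [-1.539, -0.383, 0.369]
ft_force: [0.3, 0.9, -0.2]
finger_gap: 42.7
[495. 201.  34.] [-120.   16.]
[469. 185.  34.] [-117.4  -14.7]
t 33.1 at [544.1  98.5 114.2] yaw 27.5 gap 42.7 F [ 0.3  0.9 -0.2] shift [-2.26, 3.29, -1.37] turn 0.04
```

```bash
python3 -m handwheel '[[45,[-0.8,1.2,0],0],[45,[-1.6,2.4,-0.4],0],[45,[-2.3,3.35,-1.2],0],[45,[-2.3,3.35,-1.3],0],[45,[-2.3,3.35,-1.3],0]]'; python3 - <<'E'
from h import *
im=crop("side",280,130,390,260,6,"e5.png")
im=crop("top",240,140,360,240,5,"e5t.png")
go(*loc(DECK,-106,0.5),14,27.8)
E
```

```text
time: 33.65
ee_pos: [483.5, 183.1, 75.7]
tool_rot: [-1.538, -0.379, 0.38]
ft_force: [-0.5, 0.6, -0.9]
finger_gap: 45.4
t 33.8 at [484.4 182.6  76.4] yaw 27.6 gap 45.2 F [-0.5  0.1  0.5] shift [0.12, -0.03, -2.5] turn 0.02
```

View pics/e5.png

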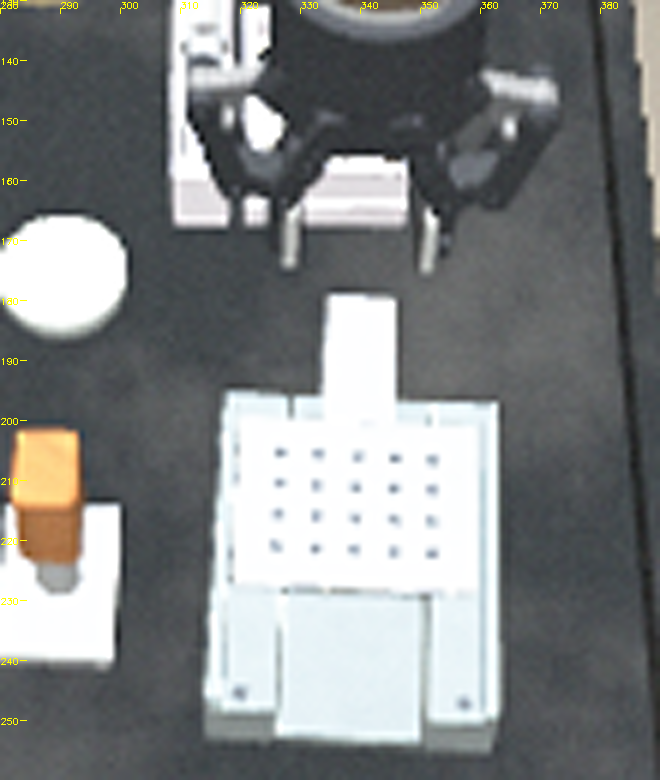

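View pics/e5t.png

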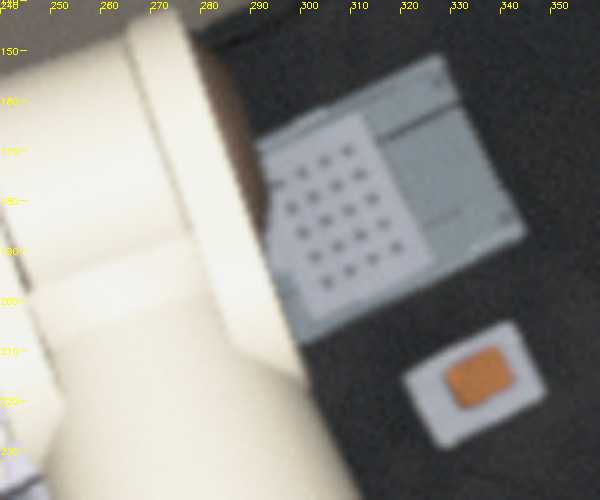

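```bash
python3 -m handwheel '[[45,[0.08,0,-0.8],0],[45,[0.08,0,-1.7],0],[45,[0.08,0,-2.4],0],[45,[0.08,0,-2.45],0]]'; python3 - <<'E'
from h import *
im=crop("side",280,130,390,260,6,"e6.png")
go(*loc(DECK,-106,0.5),14,27.8)
E
```

```text
time: 34.15
ee_pos: [485.2, 181.9, 12.7]
tool_rot: [-1.538, -0.376, 0.38]
ft_force: [-0.4, 0.4, 0.3]
finger_gap: 45.1
t 34.2 at [485.6 182.3  13.8] yaw 27.6 gap 45.1 F [ 0.2 -0.   0.3] shift [0.08, -0.02, 0.01] turn 0.02
```

View pics/e6.png

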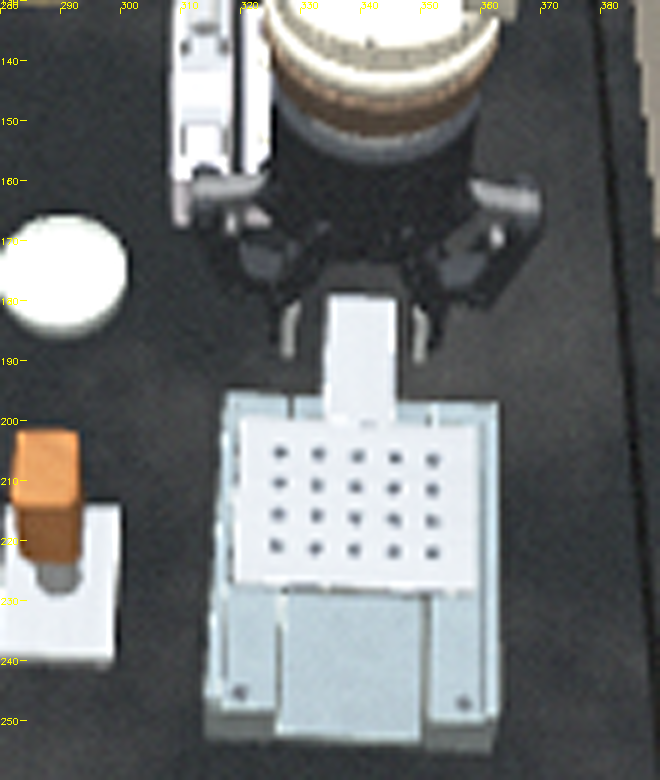

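```bash
python3 -m handwheel '[[45,[0.1,0.04,0],0],[45,[0.1,0.04,0],0],[20,[0.1,0.04,0],0],[20,[0.1,0.04,0],0],[20,[0.1,0.04,0],0]]' 100;  python3 -m handwheel '[[20,[0.1,0.04,0],0],[20,[0,0,0],0]]' 100; python3 - <<'E'
from h import *
im=crop("side",280,130,390,260,6,"e7.png")
go(*loc(DECK,-106,0.5),14,27.8)
E
```

```text
time: 34.7
ee_pos: [488.4, 184.4, 14.8]
tool_rot: [-1.538, -0.38, 0.378]
ft_force: [-0.7, 0.1, 2.6]
finger_gap: 24.4
time: 34.9
ee_pos: [488.8, 184.7, 14.6]
tool_rot: [-1.537, -0.38, 0.378]
ft_force: [2.5, 0.7, 3.3]
finger_gap: 24.5
t 35.0 at [488.4 184.5  14.5] yaw 27.7 gap 24.7 F [2.2 1.7 3.6] shift [-0.03, -0.11, -0.02] turn 0.01
```

View pics/e7.png

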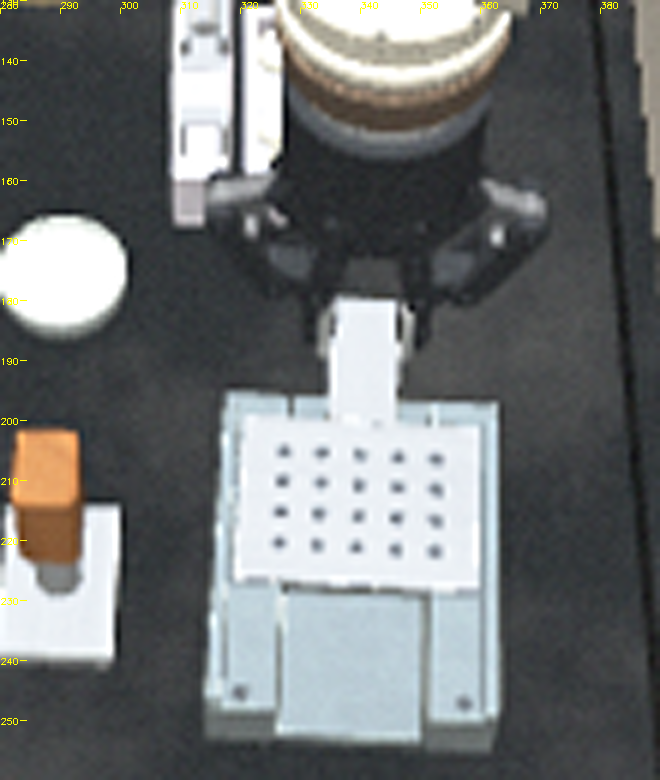

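```bash
python3 -m handwheel '[[20,[0,0,0.3],0],[20,[0,0,0.8],0],[20,[0,0,1.4],0],[20,[0,0,2],0],[20,[0,0,2],0]]' 120; python3 - <<'E'
from h import *
im=crop("side",280,110,390,240,6,"e8.png")
crop("top",240,140,360,240,5,"e8t.png")
go(*loc(CAS,-84,0),70,119.3)
E
```

```text
time: 35.45
ee_pos: [489.2, 184.8, 67.1]
tool_rot: [-1.537, -0.382, 0.376]
ft_force: [-0.1, 0.8, -0.6]
finger_gap: 24.0
t 35.5 at [488.2 184.4  64.6] yaw 27.7 gap 24.2 F [ 0.2  0.1 -1.2] shift [-5.77, 2.02, 0.22] turn -11.05
```

View pics/e8.png

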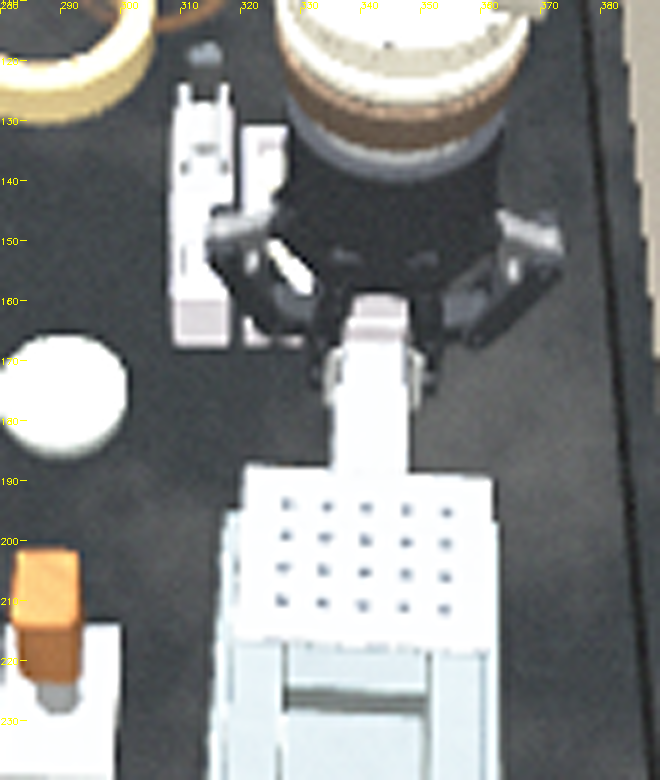

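View pics/e8t.png

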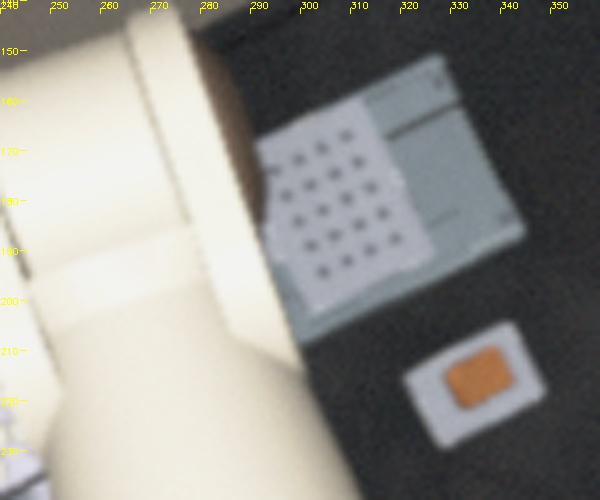

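```bash
python3 -m handwheel '[[20,[0,0,0.6],0.3],[20,[0,0,1.2],0.8],[20,[0,0,1.6],1.4],[20,[0,0,1.6],2.1],[20,[0,0,1.6],2.8]]'; python3 -m handwheel '[[20,[-0.2,0.1,0],0.7],[20,[-0.5,0.2,0],1.4],[20,[-0.9,0.3,0],2.1],[20,[-1.3,0.45,0],2.8],[20,[-1.7,0.6,0],3.5]]'; python3 - <<'E'
from h import *
im=crop("side",250,70,390,240,4,"f1.png")
go(*loc(CAS,-86,0),100,119.3)
E
```

```text
time: 36.05
ee_pos: [487.7, 184.2, 103.6]
tool_rot: [-1.46, -0.685, 0.686]
ft_force: [1.3, -0.3, -0.2]
finger_gap: 24.0
time: 36.55
ee_pos: [444.6, 199.2, 103.1]
tool_rot: [-1.298, -1.056, 1.059]
ft_force: [0.4, 0.6, -1.0]
finger_gap: 23.9
t 36.6 at [443.5 199.5 103.3] yaw 78.7 gap 23.9 F [ 0.5  1.2 -1.1] shift [-4.05, 1.38, -0.13] turn 5.08
```

View pics/f1.png

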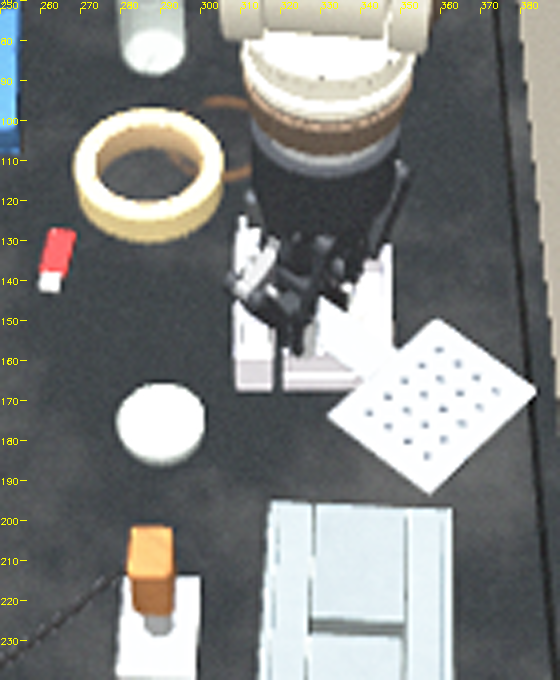

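```bash
python3 -m handwheel '[[20,[-0.3,0.1,0],0.7],[20,[-0.7,0.25,0],1.4],[20,[-1.2,0.4,0],2.1],[20,[-1.7,0.6,0],2.8],[20,[-2.2,0.75,0],3.5]]'; python3 -m handwheel '[[20,[-0.5,0.2,0],0.6],[20,[-1,0.35,0],1.2],[20,[-1.5,0.5,0],1.55],[20,[-1.7,0.6,0],1.55],[20,[-1.7,0.6,0],1.55]]'; python3 - <<'E'
from h import *
im=crop("side",270,70,390,200,6,"f2.png")
im=crop("top",190,180,320,280,6,"f2t.png")
go(*loc(CAS,-86,0),60,119.3)
E
```

```text
time: 37.1
ee_pos: [389.9, 218.0, 103.4]
tool_rot: [-1.062, -1.413, 1.415]
ft_force: [-0.8, 0.6, -0.2]
finger_gap: 24.1
time: 37.6
ee_pos: [347.5, 233.3, 104.0]
tool_rot: [-0.932, -1.564, 1.564]
ft_force: [-0.1, -0.3, -0.6]
finger_gap: 24.1
t 37.7 at [348.1 233.1 104.1] yaw 118.4 gap 24.0 F [ 0.8 -0.8 -1.2] shift [-0.24, 0.03, -1.76] turn 0.11
```

View pics/f2.png

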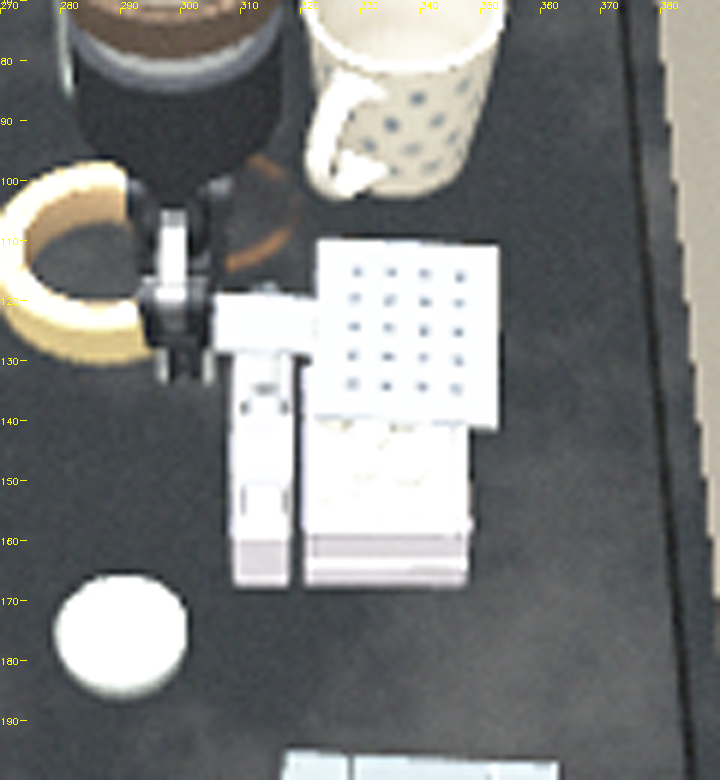

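View pics/f2t.png

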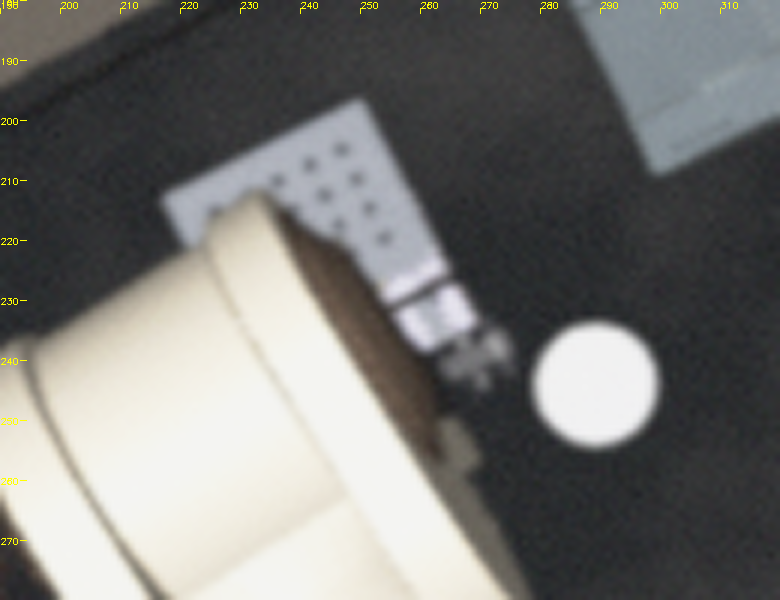

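```bash
cat > cov.py <<'E'
from fit import *
def covfit(T,S,z,p0=(417,276,.51),show=True):
    o=[("top",(a,b,z),q) for (a,b),q in T]+[("side",(a,b,z),q) for (a,b),q in S]
    p,r=fit(o,p0,.5)
    a=np.radians(CAS[2]);d=p[:2]-CAS[:2]
    print("cover",np.round(p[:2],1),"yaw",round(np.degrees(p[2]),2),"in cas",np.round([np.cos(a)*d[0]+np.sin(a)*d[1],-np.sin(a)*d[0]+np.cos(a)*d[1]],1),"rms",round(float(np.sqrt((r**2).mean())),2))
    return p
E
python3 - <<'E'
from cov import *
T=[((37,47),(217,212.8)),((37,-47),(250.3,196.2)),((-37,-47),(265,225.8))]
S=[((-37,47),(323,109.7)),((37,47),(353.2,111)),((37,-47),(353,141.7)),((-37,-47),(323,139.2))]
for z in(118,123.5,128):
  covfit(T,S,z);covfit(T,[],z);covfit([],S,z)
E
```

```text
cover [423.6 274.5] yaw 27.14 in cas [ 5.  -4.5] rms 1.06
cover [423.5 273.9] yaw 26.14 in cas [ 4.5 -5. ] rms 1.35
cover [423.6 275.5] yaw 28.15 in cas [ 5.5 -3.6] rms 0.6
cover [424.5 272.1] yaw 27.28 in cas [ 4.6 -7.1] rms 1.09
cover [423.2 273.1] yaw 26.13 in cas [ 3.9 -5.5] rms 1.3
cover [425.8 271.1] yaw 28.14 in cas [ 5.2 -8.5] rms 0.6
cover [425.3 270.1] yaw 27.4 in cas [ 4.2 -9.2] rms 1.3
cover [422.9 272.4] yaw 26.13 in cas [ 3.3 -6. ] rms 1.26
cover [427.6 267.5] yaw 28.14 in cas [  5.  -12.5] rms 0.62
```

```bash
python3 -m handwheel '[[20,[-0.1,0,-0.4],0.1],[20,[-0.22,0.02,-0.8],0.2],[20,[-0.22,0.02,-1.4],0.2],[20,[-0.22,0.02,-2],0.2],[20,[-0.22,0.02,-2],0.2]]'; python3 - <<'E'
from h import *
im=crop("side",285,90,365,175,8,"f3.png")
im=crop("top",210,180,290,260,8,"f3t.png")
go(*loc(CAS,-86,0),25,119.3)
E
```

```text
time: 38.2
ee_pos: [341.1, 232.6, 51.1]
tool_rot: [-0.911, -1.58, 1.587]
ft_force: [0.3, -0.0, 0.5]
finger_gap: 23.4
t 38.3 at [342.1 233.2  53.5] yaw 120.1 gap 24.0 F [ 0.4 -0.6 -0.7] shift [0.0, 0.03, -1.14] turn -0.1
```

View pics/f3.png

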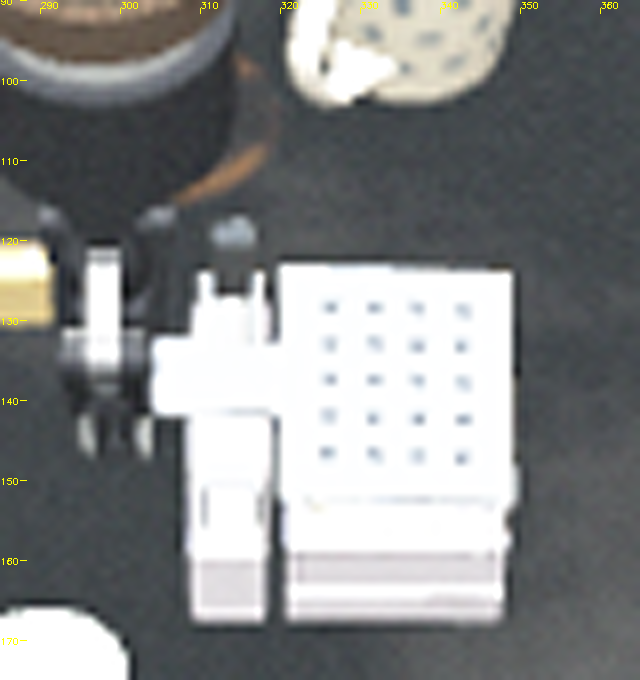

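View pics/f3t.png

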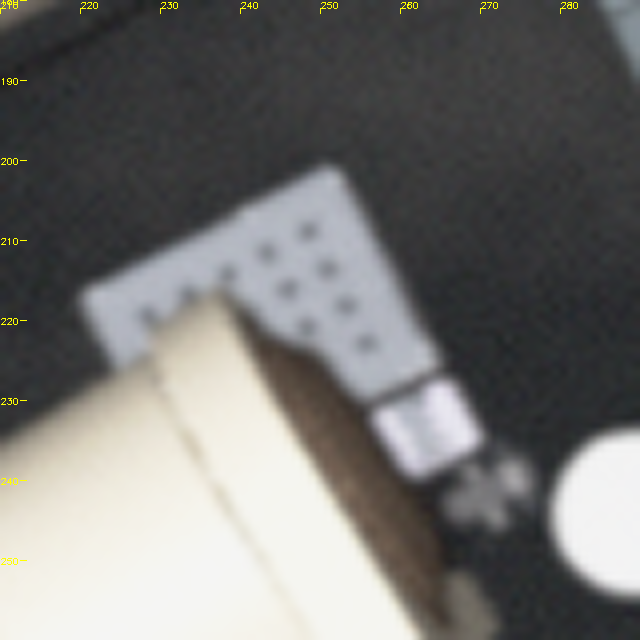

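```bash
python3 - <<'E'
from cov import *
T=[((37,47),(220,216.5)),((37,-47),(252.3,200.4)),((-37,-47),(265.3,225.6))]
S=[((-37,47),(320,122.9)),((37,47),(349.1,123.9)),((37,-47),(349.1,153.5)),((-37,-47),(320,151.9))]
for z in(70,73):
  covfit(T,S,z);covfit(T,[],z);covfit([],S,z)
# cassette again with same cameras separately for bias
E
```

```text
cover [418.  273.9] yaw 28.76 in cas [-0.2 -2.2] rms 0.53
cover [419.1 275.4] yaw 28.2 in cas [ 1.4 -1.5] rms 0.34
cover [417.5 272.9] yaw 28.8 in cas [-1.2 -2.9] rms 0.4
cover [418.5 272.7] yaw 28.84 in cas [-0.4 -3.6] rms 0.64
cover [419.  274.9] yaw 28.2 in cas [ 1.1 -1.8] rms 0.31
cover [418.6 270.6] yaw 28.8 in cas [-1.3 -5.4] rms 0.4
```

```bash
python3 -m handwheel '[[20,[-0.05,0.09,-0.1],0.05],[20,[-0.05,0.09,-0.3],0.05],[20,[-0.05,0.09,-0.6],0.05],[20,[-0.05,0.09,-0.9],0.05],[20,[-0.05,0.09,-0.9],0.05]]'; python3 - <<'E'
from h import *
im=crop("side",285,90,365,175,8,"f4.png")
im=crop("top",210,180,290,260,8,"f4t.png")
go(*loc(CAS,-86,0),25,119.3)
E
```

```text
time: 38.8
ee_pos: [340.5, 235.3, 30.2]
tool_rot: [-0.908, -1.588, 1.591]
ft_force: [-0.2, -0.3, -0.8]
finger_gap: 24.2
t 38.9 at [341.  235.7  31.3] yaw 120.5 gap 23.8 F [-0.8  0.2 -1.1] shift [0.05, -0.07, -0.25] turn -0.15
```

View pics/f4.png

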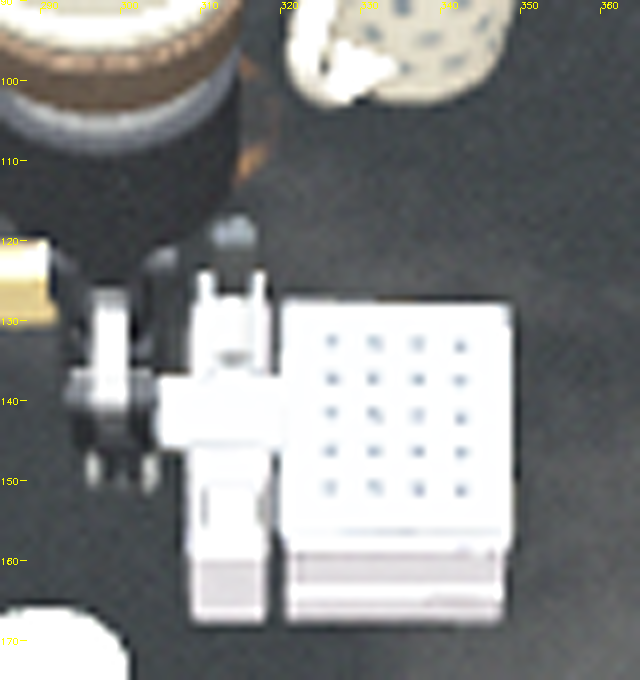

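View pics/f4t.png

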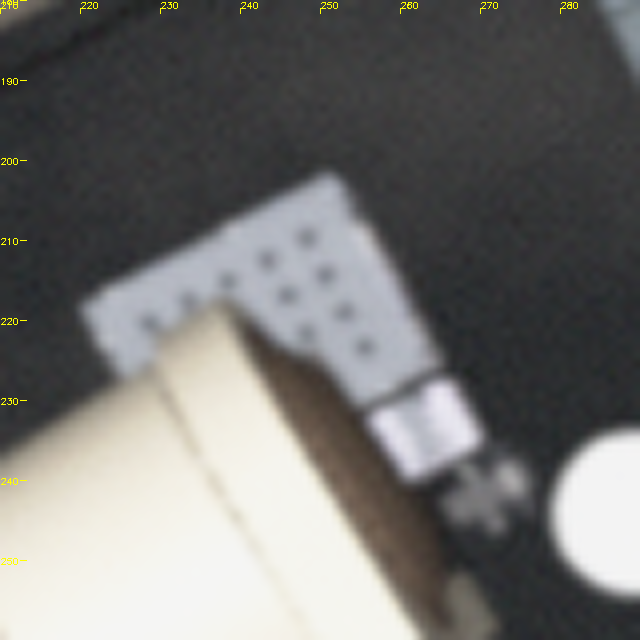

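```bash
python3 - <<'E'
from cov import *
T=[((37,47),(220,217.75)),((37,-47),(251.9,201.5)),((-37,-47),(265.25,224.75))]
S=[((-37,47),(320.25,127.75)),((37,47),(348.9,128.25)),((37,-47),(349,157.25)),((-37,-47),(320,156.25))]
for z in(48,50):
  covfit(T,S,z);covfit(T,[],z);covfit([],S,z)
E
```

```text
cover [417.1 277.5] yaw 29.71 in cas [0.7 1.3] rms 0.56
cover [418.6 278.3] yaw 30.13 in cas [2.4 1.2] rms 0.5
cover [416.1 276.9] yaw 29.08 in cas [-0.4  1.3] rms 0.23
cover [417.4 276.7] yaw 29.76 in cas [0.6 0.4] rms 0.57
cover [418.5 278. ] yaw 30.13 in cas [2.2 1. ] rms 0.49
cover [416.8 275.4] yaw 29.08 in cas [-0.5 -0.4] rms 0.22
```

```bash
python3 -m handwheel '[[20,[-0.01,0,-0.1],0],[20,[-0.01,0,-0.2],0],[20,[-0.01,0,-0.2],0]]'; python3 -m handwheel '[[20,[0,0,-0.05],0],[20,[0,0,-0.05],0]]'
```

```text
time: 39.2
ee_pos: [340.8, 235.7, 26.3]
tool_rot: [-0.909, -1.589, 1.589]
ft_force: [-0.2, -0.2, -0.1]
finger_gap: 24.2
time: 39.4
ee_pos: [341.0, 235.8, 25.4]
tool_rot: [-0.909, -1.59, 1.589]
ft_force: [-0.0, -0.7, 0.4]
finger_gap: 23.7
```

```bash
python3 -m handwheel '[[20,[0,0,-0.05],0],[20,[0,0,-0.05],0]]'; python3 -m handwheel '[[20,[0,0,-0.04],0],[20,[0,0,-0.04],0]]'; python3 - <<'E'
from h import *
im=crop("side",285,90,365,175,8,"f5.png")
im=crop("top",210,180,290,260,8,"f5t.png")
go(*loc(CAS,-86,0),25,119.3)
E
```

```text
time: 39.6
ee_pos: [341.0, 235.8, 24.2]
tool_rot: [-0.909, -1.59, 1.589]
ft_force: [-0.6, 0.0, 3.1]
finger_gap: 23.7
time: 39.8
ee_pos: [341.0, 235.9, 23.2]
tool_rot: [-0.909, -1.59, 1.589]
ft_force: [-1.1, 0.4, 3.8]
finger_gap: 23.8
t 39.9 at [341.  235.8  23.2] yaw 120.5 gap 23.7 F [-2.5 -1.4  4.9] shift [0.04, -0.08, 0.07] turn -0.15
```

View pics/f5.png

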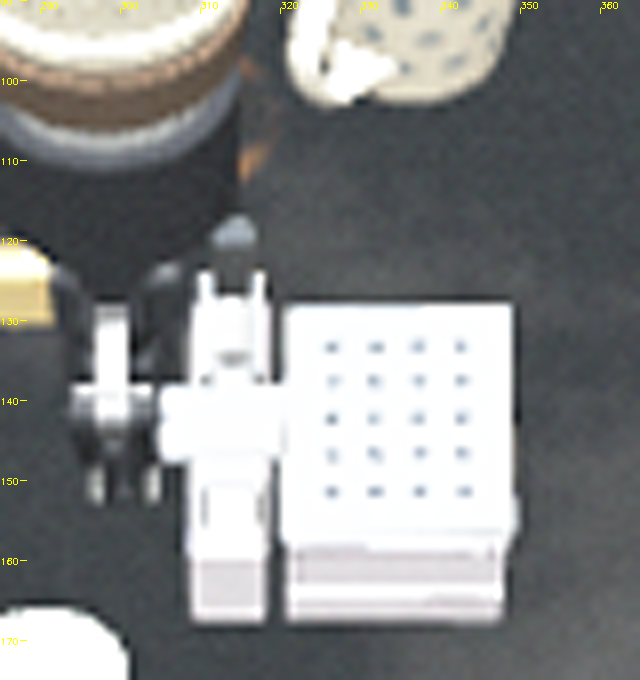

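```bash
python3 -m handwheel '[[20,[0,0,0.04],0],[45,[0,0,0.04],0],[45,[0,0,0.04],0],[45,[0,0,0.04],0],[45,[0,0,0.04],0]]' 30; python3 -m handwheel '[[45,[0,0,0.6],0],[45,[0,0,1.6],0],[45,[0,0,2.8],0],[45,[0,0,4],0],[45,[0,0,4],0]]'; python3 - <<'E'
from h import *
im=crop("side",285,90,365,175,8,"f6.png")
go(*loc(CAS,-53,80),140,119.3)
E
```

```text
time: 40.4
ee_pos: [340.8, 235.7, 23.9]
tool_rot: [-0.908, -1.589, 1.59]
ft_force: [-0.5, -0.3, 0.4]
finger_gap: 44.8
time: 40.9
ee_pos: [342.3, 236.8, 127.9]
tool_rot: [-0.911, -1.595, 1.585]
ft_force: [1.3, -0.5, -0.5]
finger_gap: 45.0
t 41.0 at [341.7 236.4 125.7] yaw 120.5 gap 45.3 F [ 0.5  0.2 -0.3] shift [-0.4, 3.34, 0.57] turn -0.15
```

View pics/f6.png

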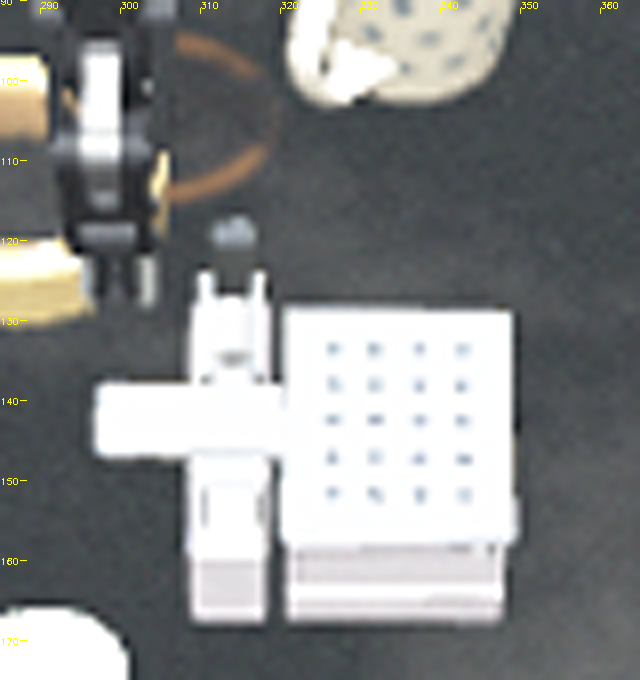

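```bash
python3 -m handwheel '[[20,[-0.1,1.2,0],-0.1],[0,[-0.3,2.4,0],-0.15],[0,[-0.5,3.5,0],-0.15],[0,[-0.5,3.5,0],-0.15],[0,[-0.5,3.5,0],-0.15]]'; python3 - <<'E'
from h import *
print(w2px("side",[*loc(CAS,-53,50),83])+.5,w2px("side",[*loc(CAS,-53,50),55])+.5)
im=crop("side",270,70,370,175,7,"g1.png")
im=crop("top",190,180,290,280,7,"g1t.png")
go(*loc(CAS,-53,82),66,119.3)
E
```

```text
time: 41.45
ee_pos: [327.8, 323.1, 122.9]
tool_rot: [-0.921, -1.574, 1.578]
ft_force: [-0.1, 0.1, -0.1]
finger_gap: -0.3
[314.55212793 118.0887225 ] [314.59752038 125.49828778]
t 41.5 at [328.2 322.5 123.4] yaw 119.3 gap -0.2 F [0.3 0.2 0.2] shift [0.1, -0.04, -2.3] turn 0.0
```

View pics/g1.png

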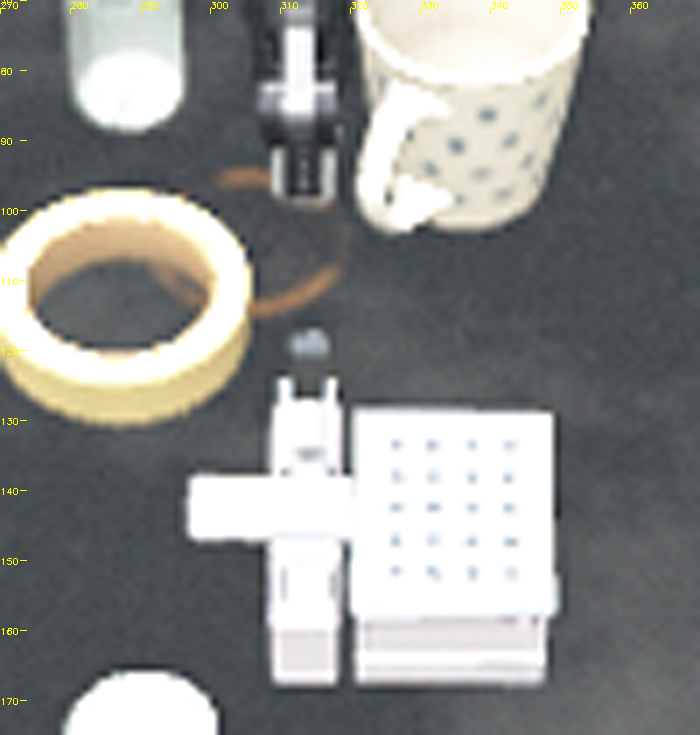

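View pics/g1t.png

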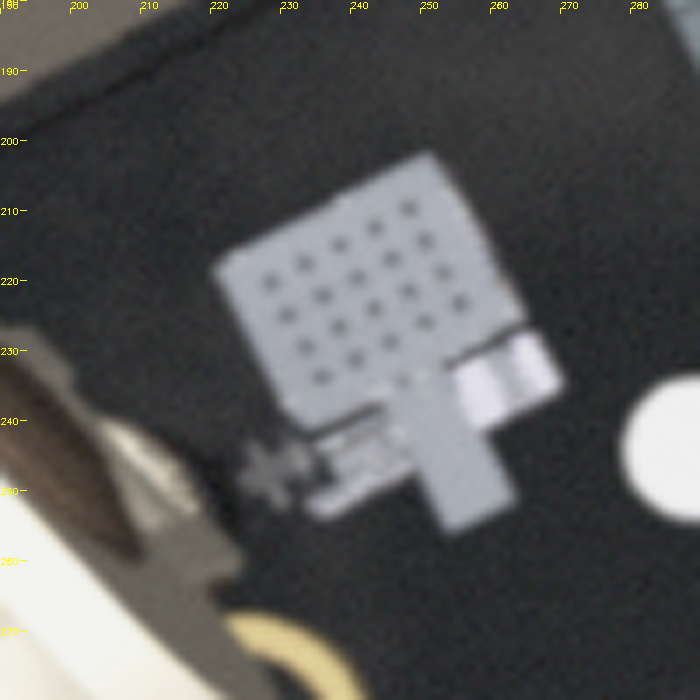

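```bash
python3 - <<'E'
from cov import *
T=[((37,47),(220.7,217.9)),((37,-47),(251.7,201.7)),((-37,-47),(265.3,226)),((-37,47),(234.3,241.7))]
S=[((-37,47),(321,128.6)),((37,47),(349,128.7)),((37,-47),(349.4,157.4)),((-37,-47),(320.3,157.4))]
covfit(T,S,44);covfit(T,[],44);covfit([],S,44)
E
```

```text
cover [417.2 278.2] yaw 29.54 in cas [1.2 1.9] rms 0.37
cover [417.9 278.2] yaw 29.61 in cas [1.7 1.5] rms 0.39
cover [416.5 278.5] yaw 29.47 in cas [0.7 2.4] rms 0.23
```

```bash
python3 -m handwheel '[[0,[0.1,0,-0.6],0],[0,[0.1,0,-1.3],0],[0,[0.1,0,-2],0],[0,[0.1,0,-2.3],0],[0,[0.1,0,-2.3],0]]'; python3 - <<'E'
from h import *
im=crop("side",280,90,350,170,8,"g2.png")
go(*loc(CAS,-53,60),66,119.3)
E
```

```text
time: 42.05
ee_pos: [330.5, 322.2, 65.1]
tool_rot: [-0.922, -1.572, 1.576]
ft_force: [-0.3, -0.5, -0.1]
finger_gap: -0.1
t 42.1 at [330.8 322.7  66.1] yaw 119.3 gap -0.3 F [ 0.6  0.3 -0. ] shift [0.43, -0.81, -0.01] turn 0.01
```

View pics/g2.png

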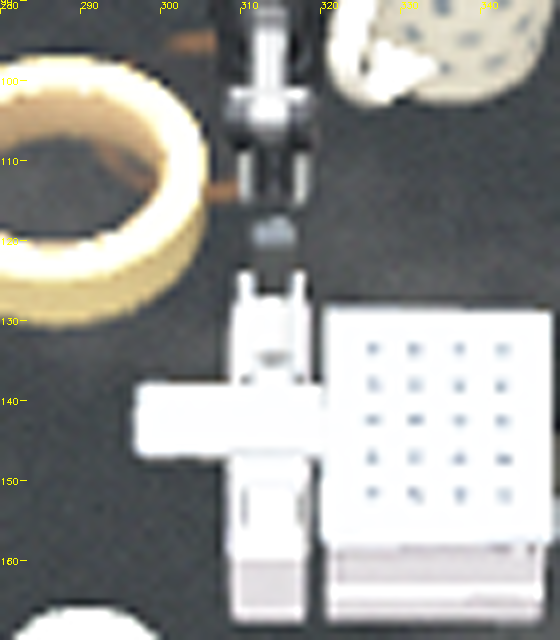

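```bash
python3 -m handwheel '[[0,[0.18,-0.31,0],0],[0,[0.36,-0.63,0],0],[0,[0.54,-0.94,0],0],[0,[0.72,-1.26,0],0],[0,[0.88,-1.57,0],0]]'; python3 - <<'E'
from h import *
im=crop("side",280,90,350,170,8,"g3.png")
go(*loc(CAS,-53,11),66,119.3)
E
```

```text
time: 42.6
ee_pos: [353.6, 283.4, 66.9]
tool_rot: [-0.923, -1.576, 1.574]
ft_force: [0.3, 1.2, 0.0]
finger_gap: -0.1
t 42.6 at [353.8 282.6  66.8] yaw 119.2 gap 0.4 F [ 0.6 -0.3 -1.3] shift [0.47, -0.92, -0.03] turn 0.01
```

View pics/g3.png

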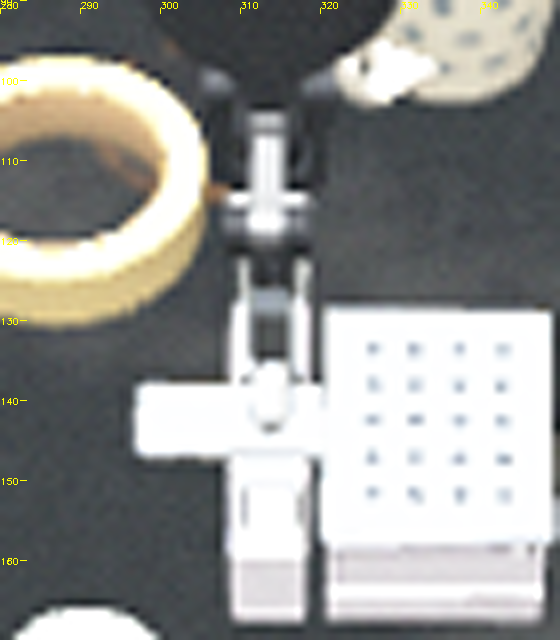

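```bash
python3 -m handwheel '[[0,[0.16,-0.28,0],0],[0,[0.32,-0.57,0],0],[0,[0.45,-0.83,0],0],[0,[0.45,-0.83,0],0]]'; python3 - <<'E'
from h import *
im=crop("side",280,90,350,170,8,"g4.png")
go(*loc(CAS,-53,11),66,119.3)
E
```

```text
time: 43.05
ee_pos: [364.4, 262.4, 66.4]
tool_rot: [-0.923, -1.574, 1.575]
ft_force: [0.0, 0.7, -0.2]
finger_gap: 0.2
t 43.1 at [364.3 262.7  66.4] yaw 119.2 gap 0.0 F [-0.1  0.8 -0.4] shift [0.05, -0.12, -0.02] turn 0.01
```

View pics/g4.png

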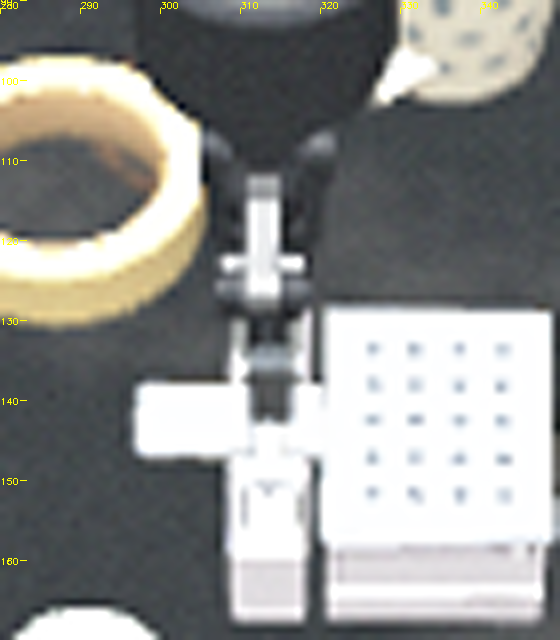

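```bash
python3 -m handwheel '[[0,[0.05,-0.09,0],0],[0,[0.1,-0.18,0],0],[0,[0.1,-0.18,0],0]]';python3 -m handwheel '[[0,[0.05,-0.09,0],0],[0,[0.05,-0.09,0],0]]'; python3 - <<'E'
from h import *
for y in(50,0,-2,-6):print(y,w2px("side",[*loc(CAS,-53,y),83])+.5)
im=crop("side",280,90,350,170,8,"g5.png")
go(*loc(CAS,-53,6),66,119.3)
E
```

```text
time: 43.4
ee_pos: [365.8, 260.0, 66.5]
tool_rot: [-0.918, -1.576, 1.573]
ft_force: [-5.7, 8.4, -0.3]
finger_gap: -0.0
time: 43.6
ee_pos: [366.1, 259.5, 66.6]
tool_rot: [-0.913, -1.578, 1.571]
ft_force: [-12.2, 19.6, 0.2]
finger_gap: -0.2
50 [314.55212793 118.0887225 ]
0 [314.03329906 133.04459958]
-2 [314.01199727 133.6586496 ]
-6 [313.96926349 134.89050334]
t 43.6 at [366.  259.5  66.6] yaw 119.5 gap 0.3 F [-11.9  19.3  -0.5] shift [0.08, -0.17, -0.02] turn -0.02
```

View pics/g5.png

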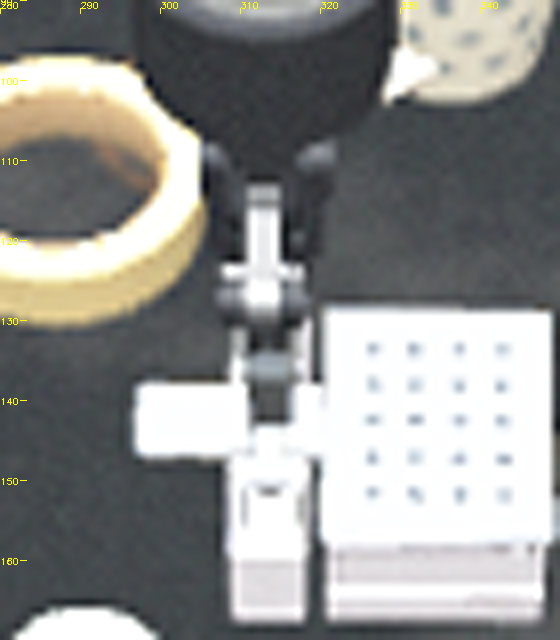

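```bash
python3 -m handwheel '[[0,[-0.15,0.3,0],0],[0,[-0.4,0.7,0],0],[0,[-0.5,0.87,1],0],[0,[-0.5,0.87,2.5],0],[0,[-0.5,0.87,4],0]]';python3 -m handwheel '[[0,[-0.5,1.5,0.5],0],[0,[-1,3,0.5],0],[0,[-1.6,4.5,0.5],0],[0,[-2,5.5,0.5],0],[0,[-2,5.5,0.5],0]]'; python3 - <<'E'
from h import *
im=crop("side",270,90,370,250,5,"h1.png")
im=crop("top",205,180,365,280,5,"h1t.png")
go(0,0,0,0)
E
```

```text
time: 44.15
ee_pos: [354.7, 278.4, 167.4]
tool_rot: [-0.922, -1.574, 1.577]
ft_force: [-0.1, 0.9, 1.2]
finger_gap: 0.2
time: 44.65
ee_pos: [303.8, 418.3, 178.4]
tool_rot: [-0.92, -1.577, 1.578]
ft_force: [1.0, 0.0, -0.7]
finger_gap: 0.0
t 44.8 at [304.8 416.1 178.7] yaw 119.4 gap -0.2 F [-0.1 -0.3  0. ] shift [-12.19, -16.64, -7.15] turn 7.58
```

View pics/h1.png

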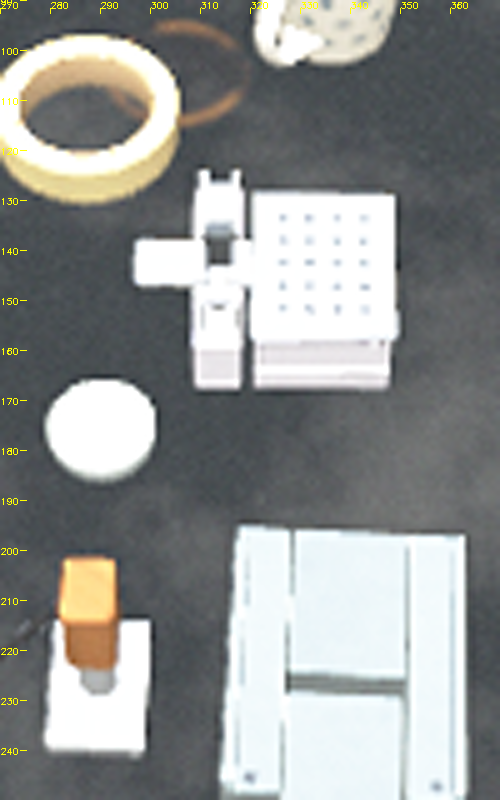

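View pics/h1t.png

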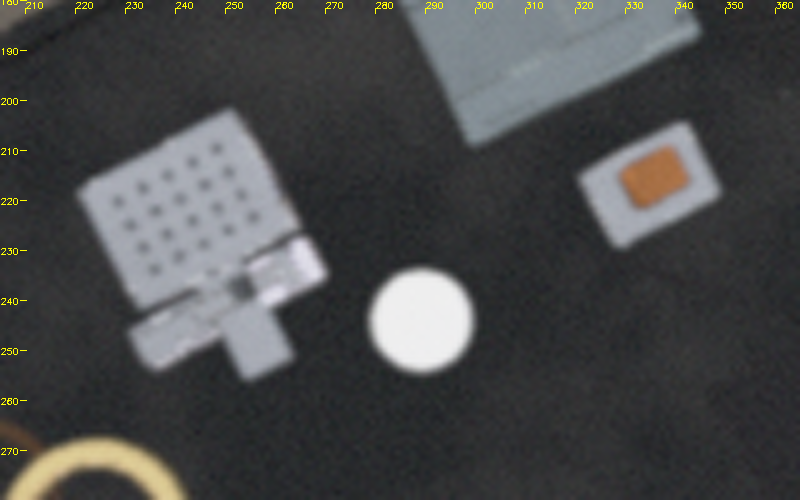

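```bash
python3 -m handwheel '[[0,[0,0,0],0],[0,[0,0,0],0],[0,[0,0,0],0]]'; python3 -c "
from bench import env
print(env.sign_off())"
```

```text
time: 45.05
ee_pos: [305.8, 415.2, 179.3]
tool_rot: [-0.923, -1.574, 1.574]
ft_force: [0.8, 0.5, -0.3]
finger_gap: 0.0
the job is handed in; nothing more can be done
None
```

The whole job is done and handed in at about 45 s on the robot's clock, well under the 208 s limit; no verdict is reported.

- **Lumps:** There were four fresh lumps on the mat, and all four went into the bin. I pressed at the centre and at four spots a few mm to the sides. Most presses were 15 to 25 N; a few read up to about 30 N.
- **Cover:** I slid it until the tongue stood about 48 mm past the deck edge, lifted it by the tongue, turned it and laid it on the bin.
- **Bolt:** I pushed it until it hit its stop, at about 23 N.
- **Tamper:** It had been knocked a few centimetres before I picked it up, so I found it again in the pictures first. It now stands upright about 250 mm from the bin.

**Last checks**
- **Lumps in one layer:** Before covering, the picture showed eight separate lumps side by side, none overlapping.
- **Cover position:** It lies about 2 mm from centre and less than 1° off in angle. The two cameras agreed to about 1 mm.
- **Bolt home:** The knob was in its home position in the picture.
- **Left alone:** The dish and the tape roll look unmoved.
- **Robot:** The gripper was empty and clear of everything.

No check failed. The cameras were off from each other by 2 to 4 mm, so I corrected by comparing the fingers with the object in the same picture.

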